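# Lock the cordless lamp onto the vial inspection stand

### The job

The cordless inspection lamp is locked on its charging post and is needed on the vial inspection stand. Raise its orange lock lever to free it, take the lamp by its grip, and lower it gently over the stand's ball post, lamp disc out over the vial, until you feel it rest on the ball; the post is clamped at a height nobody has measured, so do not ram it and do not let the lamp drop. Let go, then press the lever down, firmly but without forcing it, until it is fully home, so that the lamp is locked upright on the stand, and leave the other things where they are.

Things in the scene. Friction and masses are not known exactly. Their poses are not given: they have to be found in the camera images.
- lamp: Loose cordless lamp, 0.4 to 0.56 kg. Silver ball socket below (27 mm bore open downwards, 37 mm outside, lower rim 40 mm below the origin), white upright grip above it, an arm with a white lamp disc (56 mm across) on its +x side, the orange lock lever on its -x side. Origin: centre of the socket, within 1 mm of the ball's centre when locked on it; z up, +x towards the disc.
- grip (a point): Point in the lamp's grip, 70 mm above the lamp's origin. The grip is an upright rounded block, 28 mm along the lamp's x, 26 mm along its y, from 27 to 95 mm above the origin: grasp it from above along the lamp's y. The raised lever stays clear of it, on the -x side.
- lens (a point): Centre of the lamp disc's lit underside, 100 mm out along the lamp's +x, 3.5 mm below its origin. (In the socket's crown a spring pad, 6 N/mm over 3 mm, meets the ball first: resting on a ball by its weight, lever up, the lamp's origin stands about 2 mm above the ball's centre. The socket has 0.8 mm play on ball and shaft, so the lamp may lean by 0.06 rad.)
- lever_pin (a point): The lever's hinge axis, at x = -3 mm, z = +5 mm in the lamp's frame; the axis runs along the lamp's y.
- paddle (a point): Centre of the lever's orange finger paddle, 66 mm from the hinge axis; moves with the lever. Paddle 36 mm long, 17 mm wide (along the lamp's y), 9 mm thick. Lever down: it lies level, 69 mm from the lamp's origin on the -x side, 97 mm above the worktop while on the charging post, free air round it; it can be pinched from above across its width.
- lock_lever (a joint): Lever angle in rad: 0 = down, level, fully home; rises to 0.85 and stays where it is left (friction, about 2 N at the paddle). Below about 0.55 its jaw bar reaches into the bore, so raise it well above; the last part down takes about 4 to 8 N at the paddle, as it draws the lamp down on the spring pad. If the lamp does not rest on the ball the jaw is blocked and the lever cannot go home.
- stand: Fixed stand: grey plate 215 x 124 mm, 13 mm high; clamp collar (37 mm wide, top at 42 mm) holding a ball post (25 mm shaft with chamfered shoulder 18 mm below the centre of a 25 mm ball). Ball centre 86 to 126 mm above the worktop, not measured, varies; clamped firm. Origin: on the worktop below the post's axis; z up, +x towards stage and backdrop (68 mm high, 155 mm out).
- stage (a point): Foot of the sample vial (12 mm across, 32 mm tall, fixed) on the stage, 16 mm above the worktop, 100 mm out along the stand's +x; the lamp disc belongs straight above it.
- charger: The fixed charging post: a black round foot (92 mm across) with the same ball and shaft, the ball's centre exactly 92 mm above the worktop. Origin: on the worktop below the ball; z up. The lamp starts locked on it, lever down.
- vial_rack: Blue vial rack, 54 x 150 x 35 mm, loose on the worktop between the two posts; leave alone. Origin: centre of its underside.
- timer: White lab timer, 30 x 66 x 59 mm, loose, behind the vial rack; leave alone. Origin: centre of its underside.
- filter_pack: White and green card box, 48 x 80 x 30 mm, loose, front right; leave alone. Origin: centre of its underside.
- seal_jar: Small jar with a red lid, 44 mm across, 42 mm tall, loose, right; leave alone. Origin: centre of its underside.
- beaker: Small glass beaker, 46 x 51 x 59 mm, loose, right; leave alone. Origin: centre of its underside.

How it is judged:
By the outcome, as a careful person would: the job done as asked, in the order asked, and still so for the second after the job is handed in, with the robot touching nothing.
It also fails if it takes over 72 s, if anything falls off the work surface, if the arm or the gripper's body presses on something with over 40 N, if the wrist force passes 120 N, or if a joint passes its speed limit or range.

### The arm

A 6-joint arm with a two-finger parallel gripper is mounted at the origin on a cart in front of the work surface, level with it; the furniture and walls round the work are solid. World frame = base frame: x ahead of the robot, y to its left, z up, the work surface at z = 0. Lengths are in m, angles in rad, forces in N, time in s.
With the tool pointing down it reaches from about 0.425 to 1.125 m from the base axis. Payload 14.9 kg.
Tool frame: the origin (TCP) lies at the very end of the fingers, on their centre line; the grasp point (between the pads) lies 19 mm behind it (grip_point_offset is the distance from the TCP to the grasp point, in m); z points along the fingers, y is the direction in which the jaws open and shut (so a half turn about z gives the same grasp; the last joint's range is limited). The gripper opens to 91 mm and grips with 3 to 60 N. Pads are 32 mm wide; open, the fingers measure 118 mm over their backs; the gripper's body (76 mm by 178 mm) begins 60 mm behind the grasp point.
Start: joints at [-1.223, 0.379, 1.734, -0, 1.028, -0.033], TCP at [0.26, -0.65, 0.186] pointing down, gripper open.
Joint ranges: [-2.77, 2.77], [-0.74, 2.19], [0, 2.66], [-1.06, 4.2], [0.31, 2.87], [-3.08, 3.08]. Speed limits (rad/s): [1.89, 1.89, 2.39, 3.14, 3.14, 3.14].

### API

Orientations are given as a 3x3 rotation matrix whose columns are the frame's x, y, z axes.
In Python, from station import observe, read_camera, close_job, grip_point_offset gives the robot as it stands.
- The arm moves only by the tool apply_moves, never from a script. Its argument "moves" is text: rows parted by semicolons, each of 5 numbers parted by spaces: the closure, from -1 (fully open) to 1 (shut), then the shift along the tool's x, y, z in m, then the turn about the tool's z in rad. In form: fingers tx ty tz twist; .... A call has 1 to 12 rows; each row shifts and turns the commanded pose from where the row before left it, along the tool's axes as they then stand; what a row does not reach is not made up. A row lasts 1/8 s, in which the tool goes at most 62.5 mm and 10.7 degrees, less where a joint would pass 70% of its speed; a pose out of reach is approached as far as the arm can. A call is refused whole if a number of a shift passes 0.0625 or a number of a turn 0.188, either way. A call with a gripper value outside its range is refused whole. The fingers move at their own pace and stop on an object; the grip force is fixed at half the most. Time passes only in rows, so rows that do not move let the fingers close. It gives the time, the measured TCP pose, the force and the opening at its end, in the units of the state.
- observe(): the state, without advancing time (a new reading comes with each control period).
- read_camera(name): name is "side" or "top" or "wrist"; returns a dict with "pixels" (420x560x3 uint8, red, green, blue), "depth" (420x560 float32, m along the optical axis (not along the pixel's ray), 0 where there is no reading), "vfov" (degrees; the focal length in pixels is half the picture's height over the tangent of half this angle, whatever the lens; pixels are square), "cx", "cy" (the principal point, pixels), "xyz" and "orientation" of the camera in the world. Camera axes: x right, y down, z forward; pixel columns grow to the right and rows downward; lengths in m; the calibration is good to about 2 mm. The wrist camera is an equidistant fisheye: a pixel r from the principal point sees the ray r / f radians off the axis. A picture is of the moment at which its call begins.
- close_job(): hands the job in, once; it reports no verdict.
The state is a dict: "time_s": time; "qpos": joint angles; "joint_vel": joint speeds; "joint_torque": joint torques, N m; "ee_pos": TCP position; "orientation": TCP orientation; "contact_force": force on the tool from outside, world axes, zero at the start; "ft_torque": the same for the moment, N m; "grip_width": finger opening in m.
Only numpy, scipy, OpenCV 4.12 (cv2) and the standard library are available. Lean on these libraries where they do the work, as an engineer would, in place of code of your own. Each camera call takes 0.05 s, during which the arm holds its last target.

## Working session

There is one attempt and no reset: what is moved stays moved. The work goes in short steps, Python scripts to look and compute and a tool call to move; the robot and the scene stay as the last step left them, time stands still between calls to the robot, and variables do not carry over. Pictures are saved under pics/ and viewed, and the job is handed in when it is done.

Besides the shell and the picture viewer there is one more tool, called after ">>>" by a JSON object that holds its "name" and its "arguments", one argument or row to a line. apply_moves: Moves the arm, as the interface text tells. Its arguments: {"type":"object","properties":{"moves":{"type":"string"}},"required":["moves"]}

```bash
mkdir -p pics
cat > h.py <<'E'
import numpy as np, cv2
from station import observe, read_camera, close_job, grip_point_offset
def cam(n,save=None):
    c=read_camera(n)
    if save: cv2.imwrite('pics/'+save,cv2.cvtColor(c['pixels'],cv2.COLOR_RGB2BGR))
    return c
def cloud(c):
    d=c['depth'];h,w=d.shape
    f=h/2/np.tan(np.radians(c['vfov'])/2)
    u,v=np.meshgrid(np.arange(w),np.arange(h))
    P=np.stack([(u-c['cx'])/f*d,(v-c['cy'])/f*d,d],-1)
    W=P@np.array(c['orientation']).T+np.array(c['xyz'])
    W[d<=0]=np.nan
    return W
E
python3 - <<'E'
from h import *
s=observe();print({k:np.round(v,3).tolist() for k,v in s.items()},grip_point_offset)
for n in('side','top','wrist'):
    c=cam(n,n+'0.png');print(n,c['vfov'],c['cx'],c['cy'],np.round(c['xyz'],3),np.round(c['orientation'],3).tolist())
    np.savez('/tmp/%s0.npz'%n,**{k:np.array(v) for k,v in c.items()})
E
```

```text
{'time_s': 0.0, 'qpos': [-1.223, 0.379, 1.735, -0.0, 1.029, -0.033], 'joint_vel': [0.001, 0.0, -0.0, -0.001, -0.001, 0.002], 'joint_torque': [0.003, -76.372, -43.437, 0.065, 0.042, -0.0], 'ee_pos': [0.26, -0.649, 0.185], 'orientation': [[0.928, 0.372, -0.0], [0.372, -0.928, 0.001], [0.0, -0.001, -1.0]], 'contact_force': [0.468, 1.052, -1.247], 'ft_torque': [0.033, 0.002, 0.012], 'grip_width': 0.091} 0.0188
side 51.6870322239172 279.7529560392715 215.31190480896294 [0.26  0.803 0.863] [[-0.933, -0.254, 0.256], [-0.361, 0.64, -0.679], [0.008, -0.725, -0.688]]
top 53.76300879637558 281.9881252890377 211.51964539966792 [0.425 0.064 1.064] [[0.008, -0.991, 0.131], [-1.0, -0.008, 0.004], [-0.003, -0.131, -0.991]]
wrist 65.70646984690485 276.5821529161325 207.69913843569037 [ 0.331 -0.62   0.384] [[0.37, -0.894, -0.253], [-0.929, -0.356, -0.1], [-0.001, 0.272, -0.962]]
```

View pics/side0.png

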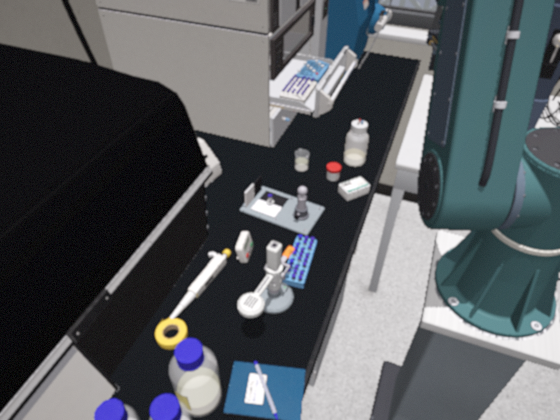

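View pics/top0.png

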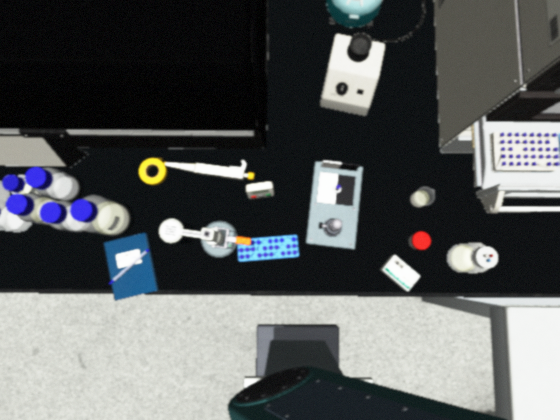

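The side picture shows the lamp on the charger (grip top ~(273,245), disc (250,304), paddle ~(288,253)) and the stand with ball post at ~(302,190). The top picture shows the charger at (220,238), the disc at (172,231), the paddle at (243,240) and the post at (333,227).

Run:
```python
from h import *
for n,(a,b,c_,d) in {'top':(140,290,150,420),'side':(150,330,220,370)}.items():
    z=dict(np.load('/tmp/%s0.npz'%n)); W=cloud(z);np.save('/tmp/W%s.npy'%n,W)
    im=cv2.cvtColor(z['pixels'],cv2.COLOR_RGB2BGR)[a:b,c_:d]
    k=min(800//(d-c_),600//(b-a)); cv2.imwrite('pics/%s_crop.png'%n,cv2.resize(im,None,fx=k,fy=k,interpolation=cv2.INTER_CUBIC)); print(n,k)
W=np.load('/tmp/Wtop.npy'); z=np.load('/tmp/top0.npz');p=z['pixels'].astype(int)
print('table z',np.nanmedian(W[250:280,310:370,2]))
hsv=cv2.cvtColor(z['pixels'],cv2.COLOR_RGB2HSV)
def rep(name,m):
    q=W[m];q=q[np.isfinite(q[:,0])];print(name,len(q),np.round(np.median(q,0),4),np.round(q.min(0),3),np.round(q.max(0),3))
roi=np.zeros(hsv.shape[:2],bool);roi[225:255,225:262]=1
rep('orange',roi&(hsv[...,0]>5)&(hsv[...,0]<22)&(hsv[...,1]>130)&(hsv[...,2]>120))
for nm,(x0,x1,y0,y1) in {'disc':(155,190,212,250),'lamp':(195,240,215,262),'post':(318,348,210,243)}.items():
    r=np.zeros_like(roi);r[y0:y1,x0:x1]=1
    rep(nm,r&(W[...,2]>0.06))
r=np.zeros_like(roi);r[215:262,195:240]=1
rep('griptop',r&(W[...,2]>0.17))
r=np.zeros_like(roi);r[212:250,155:190]=1
rep('disc',r&(W[...,2]>0.085)&(hsv[...,2]>150))
r=np.zeros_like(roi);r[155:255,300:370]=1
rep('plate',r&(W[...,2]>0.008)&(W[...,2]<0.02))
```

```text
top 2
side 3
table z 0.0008225233747254368
orange 82 [0.487  0.1577 0.1026] [ 0.476  0.142 -0.003] [0.502 0.181 0.107]
disc 505 [0.5038 0.3229 0.1096] [0.479 0.281 0.095] [0.532 0.354 0.117]
lamp 521 [0.4894 0.2165 0.1193] [0.466 0.167 0.06 ] [0.517 0.269 0.193]
post 119 [ 0.5225 -0.0548  0.1107] [ 0.512 -0.069  0.06 ] [ 0.535 -0.046  0.12 ]
griptop 163 [0.4916 0.2261 0.1876] [0.479 0.214 0.17 ] [0.505 0.242 0.193]
disc 502 [0.5038 0.3228 0.1096] [0.479 0.281 0.095] [0.532 0.354 0.117]
plate 3429 [ 0.5816 -0.0639  0.0148] [ 0.472 -0.136  0.008] [0.695 0.007 0.02 ]
```

```bash
ls pics
```

```text
side0.png
side_crop.png
top0.png
top_crop.png
wrist0.png
```

View pics/side_crop.png

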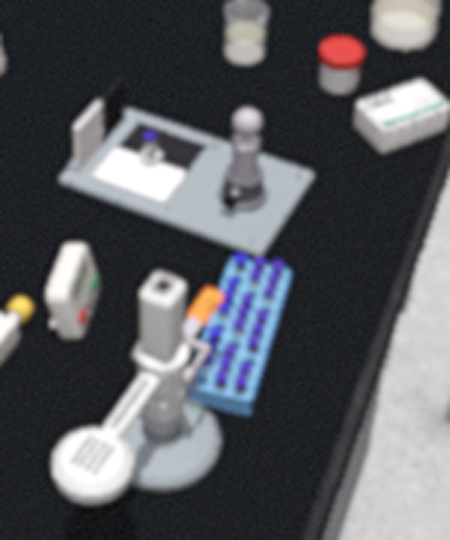

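View pics/top_crop.png

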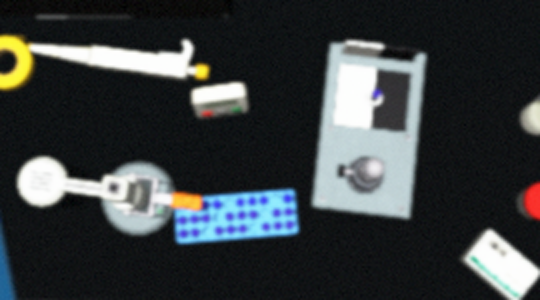

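Run:
```python
from h import *
W=np.load('/tmp/Wtop.npy'); z=np.load('/tmp/top0.npz')
hsv=cv2.cvtColor(z['pixels'],cv2.COLOR_RGB2HSV)
def R(x0,x1,y0,y1):
    r=np.zeros(hsv.shape[:2],bool);r[y0:y1,x0:x1]=1;return r
# disc circle
q=W[R(155,190,212,250)&(W[...,2]>0.1)&(W[...,2]<.118)][:,:3]; 
(c,r)=cv2.minEnclosingCircle(q[q[:,1]>0.296][:,:2].astype(np.float32));print('disc',c,r)
q=W[R(195,240,215,262)&(W[...,2]>0.182)]; print('grip rect',cv2.minAreaRect(q[:,:2].astype(np.float32)))
q=W[R(225,262,225,255)&(hsv[...,0]>5)&(hsv[...,0]<22)&(hsv[...,1]>130)&(W[...,2]>.095)]; print('pad rect',cv2.minAreaRect(q[:,:2].astype(np.float32)))
# charger foot
q=W[R(190,250,205,270)&(W[...,2]>0.004)&(W[...,2]<.03)];(c,r)=cv2.minEnclosingCircle(q[:,:2].astype(np.float32));print('foot',c,r)
q=W[R(300,370,155,255)&(W[...,2]>0.008)&(W[...,2]<.02)];print('plate',cv2.minAreaRect(q[:,:2].astype(np.float32)))
q=W[R(318,348,205,245)&(W[...,2]>0.10)];print('ball',len(q),np.median(q,0),q.max(0),cv2.minEnclosingCircle(q[:,:2].astype(np.float32)))
q=W[R(345,362,185,205)];
q=W[R(325,352,178,196)&(W[...,2]>0.035)&(W[...,2]<.06)];print('vial',len(q),np.median(q,0) if len(q) else 0)
q=W[R(310,365,150,175)&(W[...,2]>0.05)];print('backdrop',len(q),cv2.minAreaRect(q[:,:2].astype(np.float32)) if len(q) else 0)
for nm,rr in {'rack':R(232,305,228,268),'timer':R(240,280,175,205)}.items():
  q=W[rr&(W[...,2]>0.02)&(W[...,2]<.075)];print(nm,cv2.minAreaRect(q[:,:2].astype(np.float32)),q[:,2].max())
```

```text
disc (0.5044057965278625, 0.3248303532600403) 0.030442476272583008
grip rect ((0.4929133355617523, 0.22797568142414093), (0.027490412816405296, 0.025896014645695686), 80.90530395507812)
pad rect ((0.48418128490448, 0.1578081101179123), (0.03160688653588295, 0.016166377812623978), 82.55123138427734)
foot (0.49842119216918945, 0.2273934781551361) 0.10619141161441803
plate ((0.5836284160614014, -0.06454994529485703), (0.12428364902734756, 0.21337856352329254), 83.63397216796875)
ball 92 [ 0.52307181 -0.05702618  0.11273079] [ 0.53495447 -0.04614545  0.11956486] ((0.5240973234176636, -0.057361528277397156), 0.012421613559126854)
vial 22 [ 0.62240251 -0.06863708  0.04781363]
backdrop 127 ((0.678384006023407, -0.07505860924720764), (0.09146890789270401, 0.005100058391690254), 83.92115783691406)
rack ((0.47109079360961914, 0.10504692792892456), (0.05361181125044823, 0.1495102345943451), 5.216835975646973) 0.04128501890484415
timer ((0.631286084651947, 0.13467900454998016), (0.06004613637924194, 0.07810152322053909), 7.9927873611450195) 0.06292105091595968
```

```bash
cat >> h.py <<'E'
def todo(p,yawdeg):
    s=observe();R=np.array(s['orientation']);e=np.array(s['ee_pos'])
    phi=np.arctan2(R[1,0],R[0,0]);tw=-(np.radians(yawdeg)-phi);tw=(tw+np.pi)%(2*np.pi)-np.pi
    d=np.array(p)-e
    c,s_=np.cos(tw),np.sin(tw);R2=R@np.array([[c,-s_,0],[s_,c,0],[0,0,1]])
    print('t',round(s['time_s'],2),'ee',np.round(e,4),'yaw',np.round(np.degrees(phi),2),'tilt',np.round(R[:2,2],4),'F',np.round(s['contact_force'],2),'w',round(s['grip_width'],4))
    print('twist',round(tw,3),'shift before twist',np.round(R.T@d,4),'after twist',np.round(R2.T@d,4))
E
python3 - <<'E'
from h import *
W=np.load('/tmp/Wtop.npy')
for y in (0.35,0.25,.15,.05,-.1):
  m=(abs(W[...,1]-y)<.01)&(W[...,2]>.13); q=W[m]; q=q[q[:,0]>.3]
  print(y,len(q),q[:,0].min() if len(q) else 0, q[:,2].max() if len(q) else 0, q[:,2].min() if len(q) else 0)
todo([0.484,0.158,0.22],83.1)
E
```

```text
0.35 1631 0.6827421221394248 0.4702209960626331 0.13039186254255464
0.25 1657 0.48334985666065144 0.4688344490304922 0.18276589384368724
0.15 1661 0.6824078716598065 0.46813735782474275 0.2520384875258278
0.05 0 0 0 0
-0.1 200 0.9131589418103448 0.16480115932002803 0.1300583980355815
t 0.15 ee [ 0.26   -0.6496  0.1856] yaw 21.82 tilt [-0.0003  0.0008] F [ 0.41 -0.15 -0.25] w 0.091
twist -1.07 shift before twist [ 0.5081 -0.6665 -0.0338] after twist [ 0.8287  0.1253 -0.0338]
```

>>> {"name": "apply_moves", "arguments": {
  "moves": "-1 0 0 -0.04 0; -1 0 0 -0.05 0; -1 0.05 0 0 0; -1 0.05 0 0 0; -1 0.05 0 0 0; -1 0.05 0 0 0; -1 0.05 0 0 0; -1 0.05 0 0 0; -1 0.013 -0.042 0 0; -1 0.013 -0.042 0 0; -1 0.013 -0.042 0 0; -1 0.013 -0.042 0 0"
}}

```text
time_s: 1.65
ee_pos: [0.5242, -0.3616, 0.2759]
orientation: [[0.928, 0.372, -0.0], [0.372, -0.928, 0.0], [-0.0, -0.0, -1.0]]
contact_force: [0.8, -0.2, 0.1]
grip_width: 0.0909
```

>>> {"name": "apply_moves", "arguments": {
  "moves": "-1 0.013 -0.042 0 0; -1 0.013 -0.042 0 0; -1 0.013 -0.042 0 0; -1 0.013 -0.042 0 0; -1 0.013 -0.042 0 0; -1 0.013 -0.042 0 0; -1 0.013 -0.042 0 0; -1 0.013 -0.042 0 0; -1 0.013 -0.042 0 0; -1 0.013 -0.042 0 0; -1 0.013 -0.042 0 0; -1 0 0 0 0"
}}

```text
time_s: 3.15
ee_pos: [0.4851, 0.121, 0.276]
orientation: [[0.927, 0.374, -0.0], [0.374, -0.927, 0.0], [-0.0, -0.0, -1.0]]
contact_force: [-0.7, -0.3, 1.0]
grip_width: 0.0914
```

>>> {"name": "apply_moves", "arguments": {
  "moves": "-1 0 0 0 -0.18; -1 0 0 0 -0.18; -1 0 0 0 -0.18; -1 0 0 0 -0.18; -1 0 0 0 -0.18; -1 0 0 0 -0.17; -1 0 0 0 0"
}}

```text
time_s: 4.03
ee_pos: [0.4856, 0.1183, 0.276]
orientation: [[0.121, 0.993, -0.0], [0.993, -0.121, -0.0], [-0.0, -0.0, -1.0]]
contact_force: [0.3, 0.5, 0.7]
grip_width: 0.0911
```

Run:
```python
from h import *
todo([0.484,0.158,0.22],83.1)
c=cam('wrist','w1.png');np.savez('/tmp/w1.npz',**{k:np.array(v) for k,v in c.items()})
```

```text
t 4.03 ee [0.4856 0.1183 0.276 ] yaw 83.03 tilt [-0.0002 -0.0001] F [0.26 0.54 0.69] w 0.0911
twist -0.001 shift before twist [ 0.0392 -0.0064  0.056 ] after twist [ 0.0392 -0.0063  0.056 ]
```

View pics/w1.png

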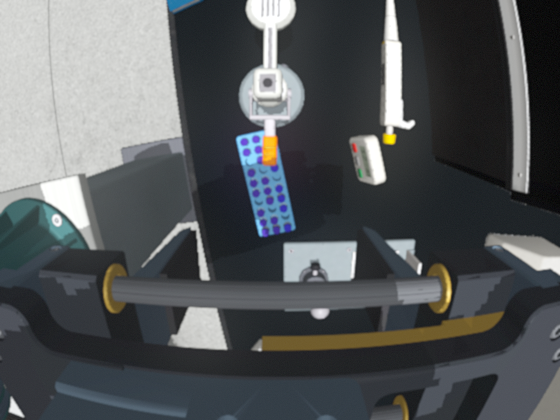

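The wrist view shows the paddle at (269,150), the grip top at (268,83) and the disc at (270,10). I'll use it to cross-check the positions.

```bash
cat >> h.py <<'E'
def fcloud(c):
    d=c['depth'];h,w=d.shape;f=h/2/np.tan(np.radians(float(c['vfov']))/2)
    u,v=np.meshgrid(np.arange(w)-c['cx'],np.arange(h)-c['cy']);r=np.hypot(u,v)+1e-9;t=r/f
    k=np.tan(t)/r
    P=np.stack([u*k*d,v*k*d,d],-1);W=P@np.array(c['orientation']).T+np.array(c['xyz']);W[(d<=0)|(t>1.3)]=np.nan
    return W
E
python3 - <<'E'
from h import *
z=np.load('/tmp/w1.npz');W=fcloud(z);hsv=cv2.cvtColor(z['pixels'],cv2.COLOR_RGB2HSV)
def R(x0,x1,y0,y1):
    r=np.zeros(hsv.shape[:2],bool);r[y0:y1,x0:x1]=1;return r
q=W[R(255,285,130,170)&(hsv[...,0]>5)&(hsv[...,0]<22)&(hsv[...,1]>130)&(W[...,2]>.09)&(W[...,2]<.12)];print('pad',cv2.minAreaRect(q[:,:2].astype(np.float32)),np.median(q[:,2]))
q=W[R(245,295,55,110)&(W[...,2]>.18)];print('grip',cv2.minAreaRect(q[:,:2].astype(np.float32)),np.median(q[:,2]))
q=W[R(220,250,180,200)];print('table',np.nanmedian(q[:,2]))
E
```

```text
pad ((0.4813394546508789, 0.15964438021183014), (0.03267554193735123, 0.014933081343770027), 82.5049819946289) 0.1017561193038613
grip ((0.4898902475833893, 0.22741679847240448), (0.02808268368244171, 0.02565739117562771), 83.0313949584961) 0.18695838998448386
table -0.00029670247806132255
```

Run:
```python
from h import *
todo([0.482,0.155,0.078],83)
```

```text
t 4.08 ee [0.4855 0.1184 0.276 ] yaw 82.88 tilt [-0.0002 -0.0001] F [ 0.05 -0.8  -0.06] w 0.0912
twist -0.002 shift before twist [ 0.0359 -0.008   0.198 ] after twist [ 0.0359 -0.0079  0.198 ]
```

>>> {"name": "apply_moves", "arguments": {
  "moves": "-1 0.018 -0.004 0 0; -1 0.018 -0.004 0.03 0; -1 0 0 0.04 0; -1 0 0 0.04 0; -1 0 0 0.04 0; -1 0 0 0.028 0; -1 0 0 0.02 0; -1 0 0 0 0"
}}

```text
time_s: 5.08
ee_pos: [0.4809, 0.1561, 0.077]
orientation: [[0.121, 0.993, -0.003], [0.993, -0.121, -0.001], [-0.001, -0.002, -1.0]]
contact_force: [0.4, 1.2, 0.5]
grip_width: 0.0915
```

Run:
```python
from h import *
todo([0.482,0.155,0.078],83)
c=cam('wrist','w2.png');cam('side','s2.png')
im=cv2.imread('pics/s2.png')[150:330,200:350];cv2.imwrite('pics/s2c.png',cv2.resize(im,None,fx=3,fy=3,interpolation=cv2.INTER_CUBIC))
```

```text
t 5.08 ee [0.4809 0.1561 0.077 ] yaw 83.04 tilt [-0.0026 -0.0006] F [0.38 1.17 0.55] w 0.0915
twist 0.001 shift before twist [-0.001   0.0013 -0.001 ] after twist [-0.001   0.0013 -0.001 ]
```

View pics/w2.png

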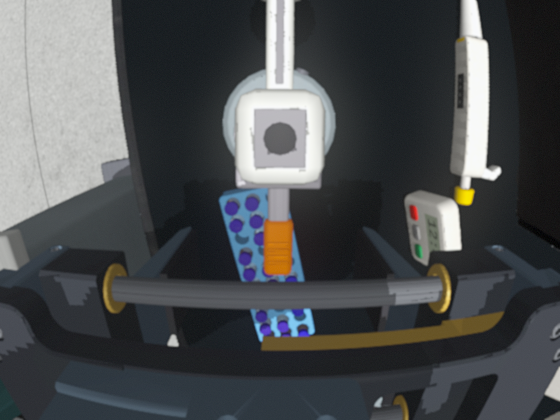

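View pics/s2c.png

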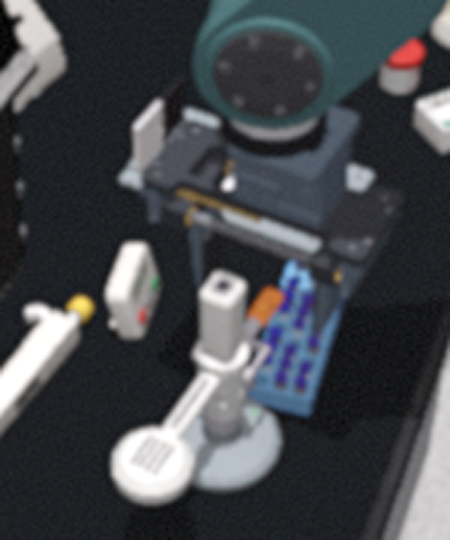

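Wrist view: the paddle (278,247) is centred between the fingers, with clear air around it. I'll close on it.

>>> {"name": "apply_moves", "arguments": {
  "moves": "1 0 0 0 0; 1 0 0 0 0; 1 0 0 0 0; 1 0 0 0 0; 1 0 0 0 0; 1 0 0 0 0; 1 0 0 0 0; 1 0 0 0 0"
}}

```text
time_s: 6.18
ee_pos: [0.4819, 0.1557, 0.0781]
orientation: [[0.12, 0.993, -0.0], [0.993, -0.12, 0.0], [0.0, -0.0, -1.0]]
contact_force: [0.7, 0.8, 0.3]
grip_width: 0.014
```

>>> {"name": "apply_moves", "arguments": {
  "moves": "1 0.0001 0 -0.0034 0; 1 0.0002 0 -0.0033 0; 1 0.0004 0 -0.0033 0; 1 0.0006 0 -0.0033 0; 1 0 0 0 0"
}}

```text
time_s: 6.8
ee_pos: [0.4823, 0.157, 0.0917]
orientation: [[0.12, 0.993, 0.001], [0.993, -0.12, 0.0], [0.0, 0.001, -1.0]]
contact_force: [-0.1, -0.0, -0.4]
grip_width: 0.0005
```

Run:
```python
from h import *
c=cam('wrist','w3.png');c2=cam('side','s3.png')
im=cv2.imread('pics/s3.png')[180:310,220:340];cv2.imwrite('pics/s3c.png',cv2.resize(im,None,fx=4,fy=4,interpolation=cv2.INTER_CUBIC))
im=cv2.imread('pics/w3.png')[60:320,180:380];cv2.imwrite('pics/w3c.png',cv2.resize(im,None,fx=2,fy=2,interpolation=cv2.INTER_CUBIC))
W=fcloud(c);p=c['pixels'];hsv=cv2.cvtColor(p,cv2.COLOR_RGB2HSV)
m=(hsv[...,0]>5)&(hsv[...,0]<22)&(hsv[...,1]>150)&(hsv[...,2]>120);m[:, :230]=0;m[:,330:]=0
q=W[m];q=q[np.isfinite(q[:,0])];print(len(q),np.median(q,0),np.percentile(q,[5,95],axis=0))
```

```text
458 [0.48240853 0.17273288 0.10187809] [[0.4761884  0.15751539 0.10037599]
 [0.48957488 0.19274023 0.21668042]]
```

View pics/w3c.png

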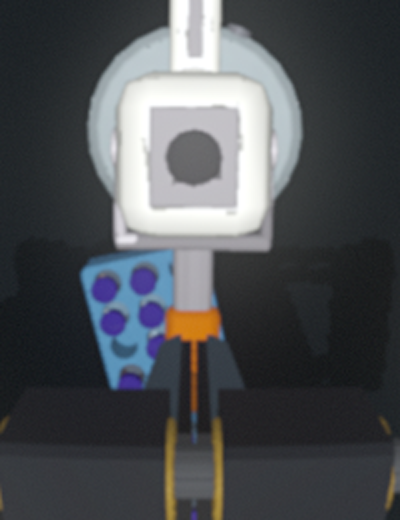

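View pics/s3c.png

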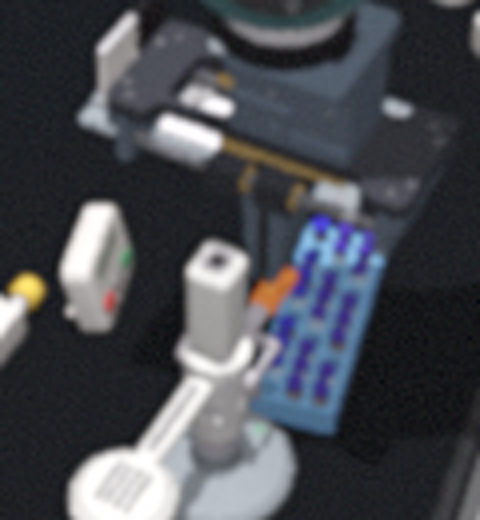

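Run:
```python
from h import *
c=cam('wrist');W=fcloud(c);o=observe();print(o['ee_pos'],o['grip_width'],c['xyz'],np.round(c['orientation'],3).tolist())
for v in (200,210,218,224,228,232,236,240,246,252,260,270): print(v,[np.round(W[v,u],3).tolist()+c['pixels'][v,u].tolist() for u in (265,277,288)])
c=cam('side');W=cloud(c)
np.savez('/tmp/s3.npz',**{k:np.array(v) for k,v in c.items()})
for v in (240,244,248,252,256): print(v,[(u,np.round(W[v,u],3).tolist(),c['pixels'][v,u].tolist()) for u in (284,288,292)])
```

```text
[0.48202269 0.15693387 0.09137442] 0.0002979501461614875 [0.49037896 0.2340368  0.28981144] [[0.993, -0.117, -0.033], [-0.121, -0.955, -0.27], [0.0, 0.272, -0.962]]
200 [[0.472, 0.166, 0.02, 98, 150, 185], [0.485, 0.185, 0.099, 173, 171, 177], [0.492, 0.159, 0.0, 50, 50, 52]]
210 [[0.471, 0.158, 0.021, 97, 150, 187], [0.484, 0.18, 0.101, 170, 168, 175], [0.491, 0.149, -0.001, 60, 88, 115]]
218 [[0.476, 0.175, 0.101, 185, 107, 27], [0.483, 0.175, 0.102, 201, 120, 22], [0.49, 0.174, 0.101, 181, 103, 26]]
224 [[0.476, 0.172, 0.102, 189, 110, 26], [0.483, 0.171, 0.102, 207, 124, 16], [0.49, 0.17, 0.101, 184, 105, 29]]
228 [[0.477, 0.176, 0.122, 159, 93, 48], [0.483, 0.169, 0.103, 208, 125, 20], [0.489, 0.174, 0.12, 138, 83, 61]]
232 [[0.477, 0.176, 0.127, 57, 64, 73], [0.482, 0.166, 0.102, 164, 95, 32], [0.489, 0.174, 0.127, 55, 62, 71]]
236 [[0.477, 0.176, 0.133, 55, 64, 72], [0.482, 0.164, 0.104, 157, 91, 33], [0.489, 0.175, 0.134, 55, 63, 71]]
240 [[0.477, 0.175, 0.138, 55, 62, 71], [0.482, 0.161, 0.102, 160, 91, 29], [0.489, 0.174, 0.139, 55, 62, 70]]
246 [[0.478, 0.175, 0.146, 55, 6
[... 406 characters left out ...]
]]
240 [(284, [0.487, 0.173, 0.151], [53, 57, 65]), (288, [0.477, 0.175, 0.157], [64, 71, 82]), (292, [0.471, 0.164, 0.148], [53, 58, 67])]
244 [(284, [0.487, 0.174, 0.139], [48, 52, 59]), (288, [0.476, 0.178, 0.148], [63, 72, 83]), (292, [0.472, 0.159, 0.13], [51, 63, 77])]
248 [(284, [0.487, 0.171, 0.122], [44, 48, 55]), (288, [0.476, 0.176, 0.132], [69, 70, 80]), (292, [0.476, 0.147, 0.103], [192, 116, 60])]
252 [(284, [0.489, 0.165, 0.102], [157, 87, 40]), (288, [0.48, 0.164, 0.104], [195, 127, 62]), (292, [0.472, 0.156, 0.099], [148, 91, 103])]
256 [(284, [0.485, 0.177, 0.102], [171, 143, 140]), (288, [0.476, 0.174, 0.102], [184, 113, 74]), (292, [0.489, 0.104, 0.023], [101, 133, 163])]
```

The wrist and side depth both put the closed fingertips at z≈0.115, with the TCP reported at 0.091. The fingers passed over the paddle, and the lever is unmoved and still level. I'll measure where the tips really are at several openings.

>>> {"name": "apply_moves", "arguments": {
  "moves": "1 0 0 -0.03 0; 1 0 0 -0.02 0; 1 0 0 0 0"
}}

```text
time_s: 7.38
ee_pos: [0.483, 0.1572, 0.1425]
orientation: [[0.12, 0.993, 0.002], [0.993, -0.12, 0.001], [0.001, 0.002, -1.0]]
contact_force: [0.6, 0.2, -0.3]
grip_width: 0.0007
```

```bash
cat > tip.py <<'E'
from h import *
import sys
t=sys.argv[1]
c=cam('side','tip_%s.png'%t);W=cloud(c);o=observe();e=np.array(o['ee_pos']);R=np.array(o['orientation'])
L=(W-e)@R; p=c['pixels'].astype(int)
m=(abs(L[...,0])<.025)&(abs(L[...,1])<.07)&(L[...,2]>-.06)&(L[...,2]<.012)
# exclude orange
hsv=cv2.cvtColor(c['pixels'],cv2.COLOR_RGB2HSV)
m&=~((hsv[...,1]>120)&(hsv[...,0]>5)&(hsv[...,0]<25))
q=L[m];print(e,o['grip_width'],len(q))
for s in(-1,1):
  a=q[q[:,1]*s>0]; print(s,len(a), 'zmax pts',np.round(np.sort(a[:,2])[-6:],4), 'y range',np.round(np.percentile(a[:,1],[2,98]),3),'x',np.round(np.percentile(a[:,0],[2,98]),3))
im=cv2.imread('pics/tip_%s.png'%t)[160:290,220:360];cv2.imwrite('pics/tip_%s_c.png'%t,cv2.resize(im,None,fx=4,fy=4,interpolation=cv2.INTER_CUBIC))
E
python3 tip.py a
```

```text
[0.48224027 0.15699061 0.14147777] 0.00040840583269897664 124
-1 81 zmax pts [-0.0361 -0.0354 -0.0346 -0.0314 -0.0312 -0.0305] y range [-0.012 -0.001] x [-0.013  0.019]
1 43 zmax pts [-0.0335 -0.0335 -0.0324 -0.0301 -0.0291 -0.0274] y range [0.   0.01] x [0.015 0.02 ]
```

>>> {"name": "apply_moves", "arguments": {
  "moves": "0.5 0 0 0 0; 0.5 0 0 0 0; 0.5 0 0 0 0; 0.5 0 0 0 0; 0.5 0 0 0 0; 0.5 0 0 0 0"
}}

```text
time_s: 8.18
ee_pos: [0.4821, 0.157, 0.1415]
orientation: [[0.12, 0.993, 0.0], [0.993, -0.12, 0.0], [0.0, 0.0, -1.0]]
contact_force: [-0.7, 0.2, -0.2]
grip_width: 0.0231
```

```bash
python3 tip.py b
```

```text
[0.48212325 0.15697716 0.14147659] 0.02217914634557269 186
-1 80 zmax pts [-0.034  -0.0336 -0.033  -0.0327 -0.0306 -0.0268] y range [-0.023 -0.014] x [-0.014  0.02 ]
1 106 zmax pts [-0.0305 -0.0304 -0.0301 -0.0295 -0.0274 -0.0266] y range [0.011 0.021] x [-0.015  0.019]
```

View pics/tip_a_c.png

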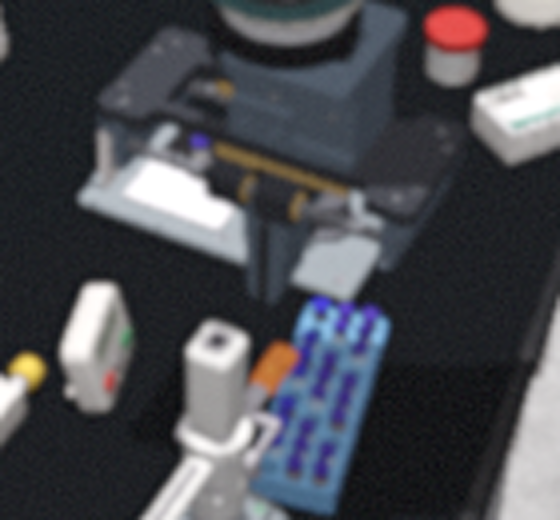

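View pics/tip_b_c.png

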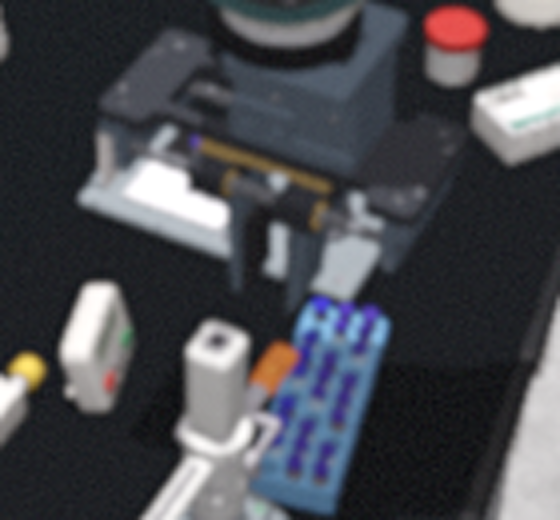

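Run:
```python
from h import *
c=read_camera('side');o=observe();e=np.array(o['ee_pos']);R=np.array(o['orientation'])
f=210/np.tan(np.radians(c['vfov'])/2)
def proj(w):
    p=np.array(c['orientation']).T@(np.array(w)-c['xyz']);return c['cx']+f*p[0]/p[2],c['cy']+f*p[1]/p[2]
for L in([0,0,0],[.016,-.012,0],[.016,.012,0],[.016,.012,-.01],[.016,.012,-.02],[.016,.012,-.03],[.016,.012,-.079],[.016,-.024,0],[.016,-.024,-.025]):
    u,v=proj(e+R@np.array(L));print(L,'full',round(u,1),round(v,1),'crop',round((u-220)*4),round((v-160)*4))
W=cloud(c);L=(W-e)@R
for a in range(-14,2):
    z=a*.01;m=(abs(L[...,2]-z)<.005)&(abs(L[...,0])<.045)&(abs(L[...,1])<.11)
    q=L[m];print(round(z,3),m.sum(),np.round(np.percentile(q,[2,98],axis=0)[:,:2],3).tolist() if m.sum() else '')
```

```text
[0, 0, 0] full 288.5 238.7 crop 274 315
[0.016, -0.012, 0] full 289.9 245.1 crop 280 340
[0.016, 0.012, 0] full 280.5 241.4 crop 242 326
[0.016, 0.012, -0.01] full 280.6 238.4 crop 242 314
[0.016, 0.012, -0.02] full 280.6 235.3 crop 243 301
[0.016, 0.012, -0.03] full 280.7 232.2 crop 243 289
[0.016, 0.012, -0.079] full 280.9 216.3 crop 244 225
[0.016, -0.024, 0] full 294.7 247.0 crop 299 348
[0.016, -0.024, -0.025] full 295.1 239.4 crop 300 317
-0.14 284 [[-0.019, -0.09], [0.04, 0.081]]
-0.13 280 [[-0.025, -0.088], [0.04, 0.078]]
-0.12 334 [[-0.028, -0.08], [0.04, 0.075]]
-0.11 118 [[-0.031, -0.082], [0.039, 0.079]]
-0.1 21 [[-0.01, -0.036], [0.02, 0.02]]
-0.09 36 [[-0.015, -0.025], [0.02, 0.023]]
-0.08 67 [[-0.013, -0.025], [0.019, 0.023]]
-0.07 69 [[-0.012, -0.024], [0.019, 0.022]]
-0.06 64 [[-0.012, -0.023], [0.019, 0.02]]
-0.05 62 [[-0.013, -0.023], [0.019, 0.021]]
-0.04 62 [[-0.013, -0.022], [0.019, 0.019]]
-0.03 27 [[-0.014, -0.02], [0.018, 0.018]]
-0.02 0 
-0.01 0 
0.0 0 
0.01 0
```

The gripper's body begins 105 mm behind the reported TCP instead of 79 mm, and the tips end about 28 mm short of it. So the real fingertips are about 28 mm behind the reported TCP, and every tool height must be corrected by that much. The regrasp TCP height is z≈0.050.

>>> {"name": "apply_moves", "arguments": {
  "moves": "0 0 0 0 0; 0 0 0 0 0; 0 0 0 0 0; 0 -0.0005 0 0.03 0; 0 0 0 0.03 0; 0 0 0 0.02 0; 0 0 0 0.012 0; 0 0 0 0 0"
}}

```text
time_s: 9.28
ee_pos: [0.4817, 0.1564, 0.049]
orientation: [[0.12, 0.993, -0.001], [0.993, -0.12, -0.0], [-0.0, -0.001, -1.0]]
contact_force: [0.5, 0.0, -0.2]
grip_width: 0.0457
```

Run:
```python
from h import *
todo([0.482,0.155,0.05],83)
c=cam('wrist','w4.png');cam('side','s4.png')
im=cv2.imread('pics/s4.png')[180:310,220:340];im=cv2.resize(im,None,fx=4,fy=4,interpolation=cv2.INTER_CUBIC)
iw=cv2.imread('pics/w4.png')[80:340,190:365];iw=cv2.resize(iw,None,fx=1.5,fy=2,interpolation=cv2.INTER_CUBIC)
cv2.imwrite('pics/c4.png',np.hstack([im,iw]))
```

```text
t 9.28 ee [0.4817 0.1564 0.049 ] yaw 83.13 tilt [-0.001  -0.0003] F [ 0.47  0.02 -0.22] w 0.0457
twist 0.002 shift before twist [-0.0013  0.0004 -0.001 ] after twist [-0.0013  0.0004 -0.001 ]
```

View pics/c4.png

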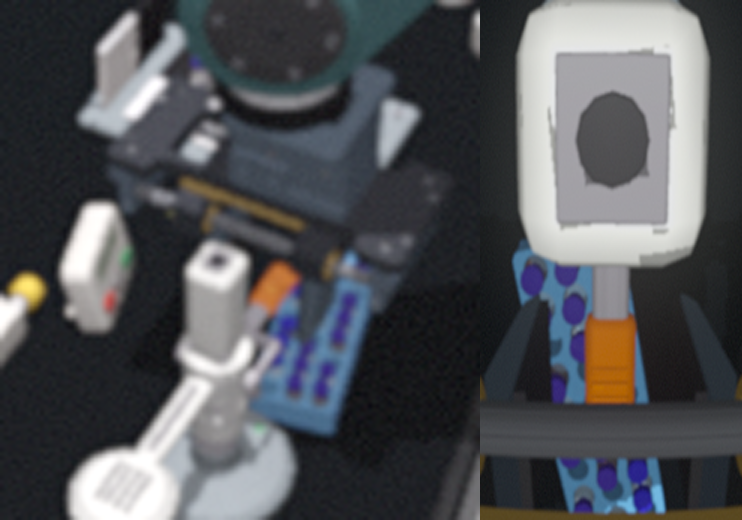

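The fingers now straddle the paddle, with the right finger visible beside and below it at (315,310) in the left crop. Closing.

>>> {"name": "apply_moves", "arguments": {
  "moves": "1 0 0 0 0; 1 0 0 0 0; 1 0 0 0 0; 1 0 0 0 0; 1 0 0 0 0; 1 0 0 0 0; 1 0 0 0 0; 1 0 0 0 0"
}}

```text
time_s: 10.38
ee_pos: [0.4822, 0.1565, 0.0495]
orientation: [[0.12, 0.993, 0.0], [0.993, -0.12, 0.0], [0.0, 0.0, -1.0]]
contact_force: [1.3, -0.3, 1.0]
grip_width: 0.0168
```

Gripped at 16.8 mm, which matches the 17 mm paddle. Raising along the arc.

>>> {"name": "apply_moves", "arguments": {
  "moves": "1 0.0001 0 -0.0034 0; 1 0.0002 0 -0.0033 0; 1 0.0004 0 -0.0033 0; 1 0.0006 0 -0.0033 0; 1 0.0008 0 -0.0033 0; 1 0.0009 0 -0.0032 0; 1 0 0 0 0"
}}

```text
time_s: 11.25
ee_pos: [0.4822, 0.1594, 0.0694]
orientation: [[0.119, 0.993, -0.0], [0.993, -0.119, -0.0], [-0.0, -0.0, -1.0]]
contact_force: [-0.0, -0.8, -4.3]
grip_width: 0.0166
```

>>> {"name": "apply_moves", "arguments": {
  "moves": "1 0.0011 0 -0.0032 0; 1 0.0012 0 -0.0031 0; 1 0.0014 0 -0.003 0; 1 0.0015 0 -0.003 0; 1 0.0017 0 -0.0029 0; 1 0.0018 0 -0.0028 0; 1 0.002 0 -0.0027 0; 1 0.0021 0 -0.0026 0; 1 0.0023 0 -0.0025 0; 1 0.0023 0 -0.0024 0; 1 0 0 0 0"
}}

```text
time_s: 12.62
ee_pos: [0.4846, 0.1766, 0.0978]
orientation: [[0.119, 0.993, 0.0], [0.993, -0.119, -0.0], [-0.0, 0.0, -1.0]]
contact_force: [-0.2, -5.0, -1.8]
grip_width: 0.0167
```

Run:
```python
from h import *
todo([0.482,0.155,0.05],83)
cam('side','s5.png')
im=cv2.imread('pics/s5.png')[180:310,220:340];im=cv2.resize(im,None,fx=4,fy=4,interpolation=cv2.INTER_CUBIC)
cv2.imwrite('pics/c5.png',im)
```

```text
t 12.62 ee [0.4846 0.1766 0.0978] yaw 83.14 tilt [ 0.0002 -0.0004] F [-0.23 -4.97 -1.77] w 0.0167
twist 0.002 shift before twist [-0.0218 -0.      0.0478] after twist [-0.0218  0.      0.0478]
```

View pics/c5.png

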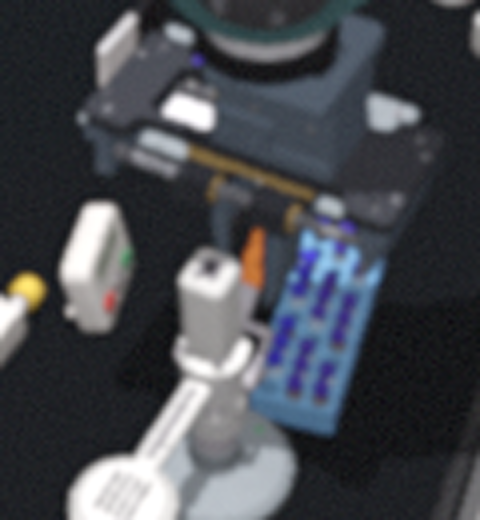

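The lever is up (angle ≈0.8, paddle near (255,258) in the crop). I'll let go and rise.

>>> {"name": "apply_moves", "arguments": {
  "moves": "0.6 0 0 0 0; 0.2 0 0 0 0; -0.4 0 0 0 0; -1 0 0 0 0; -1 0 0 -0.03 0; -1 0 0 -0.05 0; -1 0 0 -0.05 0; -1 0 0 0 0"
}}

```text
time_s: 13.68
ee_pos: [0.4865, 0.1774, 0.2313]
orientation: [[0.12, 0.993, 0.006], [0.993, -0.12, 0.002], [0.003, 0.006, -1.0]]
contact_force: [0.6, 0.4, -0.9]
grip_width: 0.0854
```

Run:
```python
from h import *
todo([0.4915,0.2265,0.2],83)
c=cam('wrist','w6.png');t=cam('top','t6.png');cam('side','s6.png')
im=cv2.imread('pics/s6.png')[180:310,220:340];im=cv2.resize(im,None,fx=4,fy=4,interpolation=cv2.INTER_CUBIC)
iw=cv2.imread('pics/w6.png')[:260,180:380]; iw=cv2.resize(iw,None,fx=1.5,fy=2,interpolation=cv2.INTER_CUBIC)
cv2.imwrite('pics/c6.png',np.hstack([im,iw]))
W=fcloud(c);q=W[(W[...,2]>.180)&(W[...,2]<.2)&(W[...,0]>.46)&(W[...,0]<.53)&(W[...,1]>.2)&(W[...,1]<.26)];print('grip w',len(q),cv2.minAreaRect(q[:,:2].astype(np.float32)),np.median(q[:,2]))
W=cloud(t);q=W[(W[...,2]>.180)&(W[...,2]<.2)&(W[...,0]>.46)&(W[...,0]<.53)&(W[...,1]>.2)&(W[...,1]<.26)];print('grip t',len(q),cv2.minAreaRect(q[:,:2].astype(np.float32)) if len(q) else 0)
q=W[(W[...,2]>.100)&(W[...,2]<.12)&(W[...,0]>.46)&(W[...,0]<.55)&(W[...,1]>.29)&(W[...,1]<.37)];print('disc t',len(q),cv2.minEnclosingCircle(q[:,:2].astype(np.float32)) if len(q) else 0)
```

```text
t 13.68 ee [0.4865 0.1774 0.2313] yaw 83.12 tilt [0.0062 0.002 ] F [ 0.55  0.45 -0.91] w 0.0854
twist 0.002 shift before twist [ 0.0492 -0.0011  0.0314] after twist [ 0.0492 -0.0012  0.0314]
grip w 1180 ((0.4899037480354309, 0.23407545685768127), (0.026862282305955887, 0.025928417220711708), 83.01502227783203) 0.18805408419051578
grip t 0 0
disc t 0 0
```

View pics/c6.png

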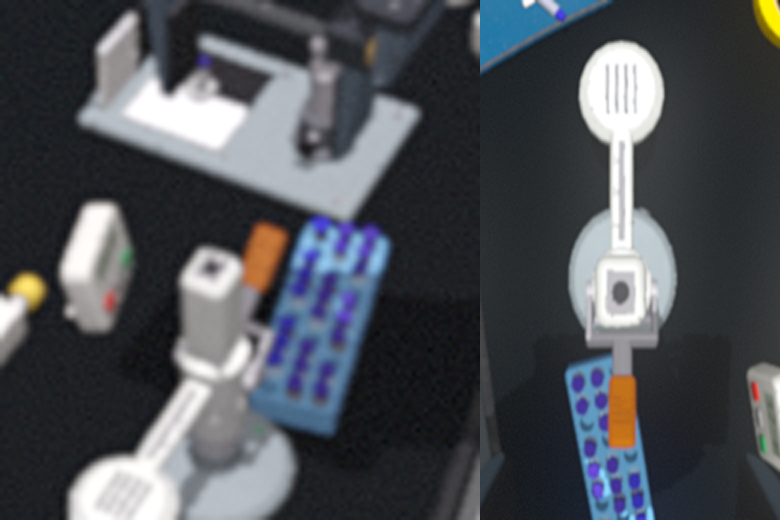

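The wrist view shows the freed lamp leaning about 0.06 rad toward the disc, with the grip top now at y≈0.234. The lever is up and clear. Next I'll move over the grip.

Run:
```python
from h import *
todo([0.491,0.232,0.116],83)
```

```text
t 13.82 ee [0.4839 0.1766 0.2266] yaw 83.13 tilt [-0.0009 -0.0003] F [ 0.06  0.12 -1.64] w 0.0913
twist 0.002 shift before twist [0.0559 0.0005 0.1106] after twist [0.0559 0.0003 0.1106]
```

>>> {"name": "apply_moves", "arguments": {
  "moves": "-1 0.028 0 0 0; -1 0.028 0 0 0; -1 0 0 0 0; -1 0 0 0.03 0; -1 0 0 0.03 0; -1 0 0 0.03 0; -1 0 0 0.02 0; -1 0 0 0 0"
}}

```text
time_s: 14.82
ee_pos: [0.4896, 0.2311, 0.1154]
orientation: [[0.12, 0.993, -0.004], [0.993, -0.12, -0.002], [-0.002, -0.004, -1.0]]
contact_force: [0.4, -0.2, -0.0]
grip_width: 0.0911
```

Run:
```python
from h import *
todo([0.491,0.232,0.116],83)
c=cam('wrist','w7.png');cam('side','s7.png')
im=cv2.imread('pics/s7.png')[180:310,220:340];im=cv2.resize(im,None,fx=4,fy=4,interpolation=cv2.INTER_CUBIC)
iw=cv2.imread('pics/w7.png')[120:380,140:420]; iw=cv2.resize(iw,(300,520))
cv2.imwrite('pics/c7.png',np.hstack([im,iw]))
```

```text
t 14.82 ee [0.4896 0.2311 0.1154] yaw 83.11 tilt [-0.004  -0.0017] F [ 0.43 -0.17 -0.04] w 0.0911
twist 0.002 shift before twist [ 0.0011  0.0013 -0.0006] after twist [ 0.0011  0.0013 -0.0006]
```

View pics/c7.png

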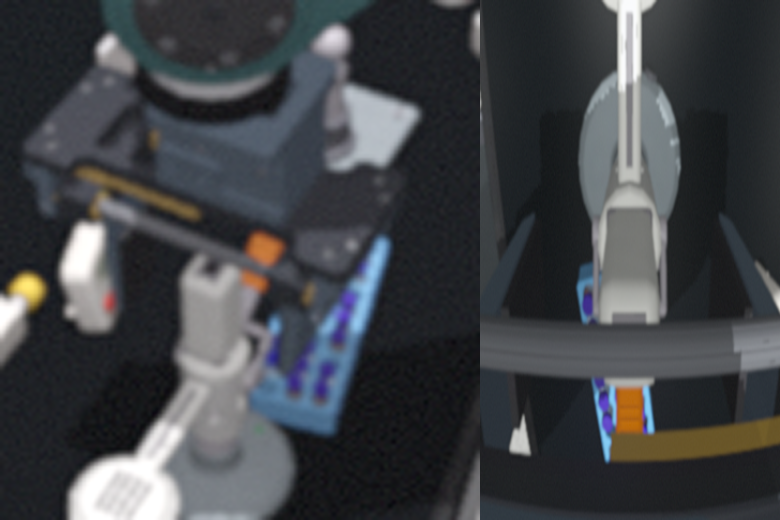

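The grip (630,270 in the right crop) is centred between the open fingers. Closing.

>>> {"name": "apply_moves", "arguments": {
  "moves": "0 0 0 0 0; 0.3 0 0 0 0; 0.5 0 0 0 0; 1 0 0 0 0; 1 0 0 0 0; 1 0 0 0 0; 1 0 0 0 0; 1 0 0 0 0; 1 0 0 0 0; 1 0 0 0 0"
}}

```text
time_s: 16.18
ee_pos: [0.4912, 0.2323, 0.1174]
orientation: [[0.12, 0.993, -0.0], [0.993, -0.12, -0.0], [-0.0, -0.0, -1.0]]
contact_force: [0.2, -0.3, 1.0]
grip_width: 0.0259
```

>>> {"name": "apply_moves", "arguments": {
  "moves": "1 0 0 -0.003 0; 1 0 0 -0.004 0; 1 0 0 -0.005 0; 1 0 0 -0.006 0; 1 0 0 -0.006 0; 1 0 0 -0.006 0; 1 0 0 -0.006 0; 1 0 0 0 0"
}}

```text
time_s: 17.18
ee_pos: [0.4914, 0.2324, 0.1539]
orientation: [[0.12, 0.993, 0.001], [0.993, -0.12, 0.0], [0.0, 0.001, -1.0]]
contact_force: [1.0, 0.4, -4.7]
grip_width: 0.0261
```

>>> {"name": "apply_moves", "arguments": {
  "moves": "1 0 0 -0.01 0; 1 0 0 -0.015 0; 1 0 0 -0.02 0; 1 0 0 -0.02 0; 1 0 0 -0.015 0; 1 0 0 -0.005 0; 1 0 0 0 0"
}}

```text
time_s: 18.05
ee_pos: [0.4911, 0.2323, 0.2384]
orientation: [[0.12, 0.993, 0.0], [0.993, -0.12, 0.0], [0.0, 0.0, -1.0]]
contact_force: [0.3, 0.4, -4.6]
grip_width: 0.0256
```

Run:
```python
from h import *
todo([0.5236,-0.0573,0.24],-6.4)
c=cam('wrist','w8.png');cam('side','s8.png');np.savez('/tmp/w8.npz',**{k:np.array(v) for k,v in c.items()})
im=cv2.imread('pics/s8.png')[160:330,200:350];im=cv2.resize(im,None,fx=3,fy=3,interpolation=cv2.INTER_CUBIC)
iw=cv2.imread('pics/w8.png')[:,140:420]; iw=cv2.resize(iw,(340,510))
cv2.imwrite('pics/c8.png',np.hstack([im,iw]))
```

```text
t 18.05 ee [0.4911 0.2323 0.2384] yaw 83.12 tilt [0. 0.] F [ 0.3   0.39 -4.61] w 0.0256
twist 1.562 shift before twist [-0.2836  0.0669 -0.0016] after twist [ 0.0646  0.2842 -0.0016]
```

View pics/c8.png

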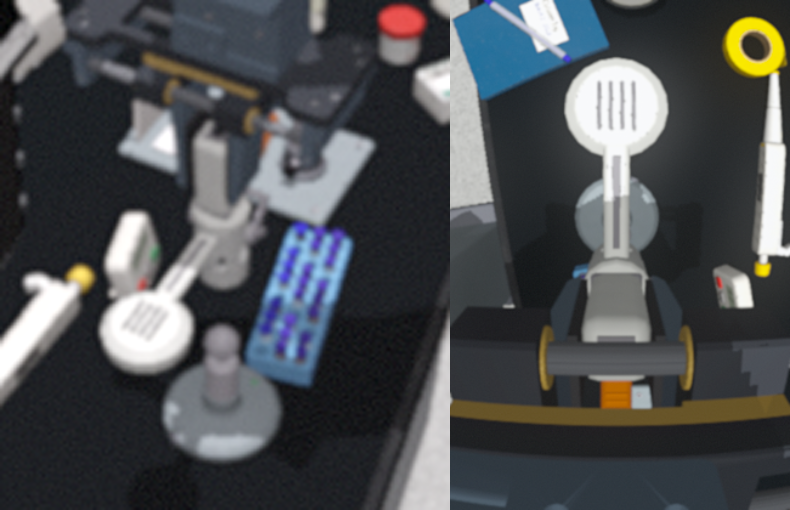

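The lamp hangs in the grip over the charger with the lever still up (orange behind). I'll measure its lean and socket axis in the tool frame.

```bash
cat > held.py <<'E'
from h import *
from scipy.optimize import least_squares
o=observe();e=np.array(o['ee_pos']);R=np.array(o['orientation'])
def an(nm,L):
    # expected lamp origin approx in tool frame: (0,0,.023) ; z down
    m=(L[...,0]>.062)&(L[...,0]<.15)&(abs(L[...,1])<.045)&(L[...,2]>-.01)&(L[...,2]<.045)
    q=L[m];
    if len(q)>50:
        A=np.c_[q[:,:2],np.ones(len(q))];k=np.ones(len(q),bool)
        for _ in range(6):
            p=np.linalg.lstsq(A[k],q[k,2],rcond=None)[0];r=q[:,2]-A@p;k=abs(r)<.003
        qq=q[k&(q[:,0]>.072)];c,rad=cv2.minEnclosingCircle(qq[:,:2].astype(np.float32))
        print(nm,'disc',len(qq),'slopes dz/dx,dz/dy',np.round(p[:2],4),'z@centre',round(float(p[0]*c[0]+p[1]*c[1]+p[2]),4),'c',np.round(c,4),'r',round(rad,4),'yaw off deg',np.round(np.degrees(np.arctan2(c[1],c[0])),2))
t=read_camera('side');L=(cloud(t)-e)@R;an('side',L)
m=(abs(L[...,0])<.03)&(abs(L[...,1])<.03)&(L[...,2]>.025)&(L[...,2]<.075);q=L[m]
f=lambda v:np.hypot(q[:,0]-v[0]-v[2]*(q[:,2]-.045),q[:,1]-v[1]-v[3]*(q[:,2]-.045))-.0185
s=least_squares(f,[0,0,0,0],loss='soft_l1',f_scale=.001);print('socket cyl side n',len(q),'centre@z.045',np.round(s.x,4),'rms',np.sqrt(np.mean(s.fun**2)),'zmax',np.round(np.percentile(q[:,2],[90,98]),4))
w=read_camera('wrist');an('wrist',(fcloud(w)-e)@R)
tt=read_camera('top');an('top',(cloud(tt)-e)@R)
E
python3 held.py
```

```text
side disc 408 slopes dz/dx,dz/dy [ 0.0793 -0.0364] z@centre 0.0125 c [ 0.0984 -0.0015] r 0.0266 yaw off deg -0.88
socket cyl side n 159 centre@z.045 [-0.0046  0.0005 -0.0677  0.0286] rms 0.00159220457403599 zmax [0.0596 0.0617]
wrist disc 4142 slopes dz/dx,dz/dy [0.0424 0.0031] z@centre 0.0125 c [ 0.0973 -0.0006] r 0.0261 yaw off deg -0.33
```

>>> {"name": "apply_moves", "arguments": {
  "moves": "1 -0.015 0 0 0; 1 -0.025 0 0 0; 1 -0.03 0 0 0; 1 -0.03 0 0 0; 1 -0.025 0 0 0; 1 -0.015 0 0 0; 1 0 0 0 0.1; 1 0 0 0 0.15; 1 0 0 0 0.17; 1 0 0 0 0.17; 1 0 0 0 0.17; 1 0 0 0 0.17"
}}

```text
time_s: 19.8
ee_pos: [0.4743, 0.0931, 0.2383]
orientation: [[0.87, 0.493, -0.0], [0.493, -0.87, 0.0], [-0.0, -0.0, -1.0]]
contact_force: [0.1, 0.6, -4.8]
grip_width: 0.0261
```

>>> {"name": "apply_moves", "arguments": {
  "moves": "1 0 0 0 0.17; 1 0 0 0 0.17; 1 0 0 0 0.15; 1 0 0 0 0.1; 1 0 0 0 0.04; 1 0 0 0 0"
}}

```text
time_s: 20.55
ee_pos: [0.4743, 0.0932, 0.2384]
orientation: [[0.994, -0.109, -0.0], [-0.109, -0.994, 0.0], [-0.0, -0.0, -1.0]]
contact_force: [-0.4, 0.0, -5.2]
grip_width: 0.0257
```

```bash
python3 - <<'E'
from h import *
todo([0.5236+.005,-0.0573,0.24],-6.4)
E
python3 held.py
```

```text
t 20.55 ee [0.4743 0.0932 0.2384] yaw -6.24 tilt [-0.0001  0.    ] F [-0.37  0.03 -5.19] w 0.0257
twist 0.003 shift before twist [ 0.0703  0.1437 -0.0016] after twist [ 0.0707  0.1435 -0.0016]
side disc 216 slopes dz/dx,dz/dy [ 0.0042 -0.1356] z@centre 0.0121 c [ 0.0949 -0.0056] r 0.0255 yaw off deg -3.4
socket cyl side n 164 centre@z.045 [-0.0052  0.0001  0.0663  0.1   ] rms 0.0030203540475200754 zmax [0.0587 0.0619]
wrist disc 4108 slopes dz/dx,dz/dy [0.043  0.0006] z@centre 0.0124 c [ 0.0965 -0.0007] r 0.026 yaw off deg -0.39
top disc 147 slopes dz/dx,dz/dy [ 0.1923 -0.0495] z@centre 0.0115 c [ 0.1087 -0.0039] r 0.0226 yaw off deg -2.03
```

>>> {"name": "apply_moves", "arguments": {
  "moves": "1 0.007 0.015 0 0; 1 0.013 0.027 0 0; 1 0.015 0.03 0 0; 1 0.015 0.03 0 0; 1 0.013 0.026 0 0; 1 0.007 0.015 0 0; 1 0 0 0.015 0; 1 0 0 0.015 0; 1 0 0 0 0; 1 0 0 0 0"
}}

```text
time_s: 21.95
ee_pos: [0.5284, -0.056, 0.2085]
orientation: [[0.994, -0.108, -0.0], [-0.108, -0.994, 0.0], [-0.0, -0.0, -1.0]]
contact_force: [0.2, 0.7, -4.2]
grip_width: 0.0262
```

Run:
```python
from h import *
todo([0.5236+.005,-0.0573,0.208],-6.4)
c=cam('side','s9.png');np.savez('/tmp/s9.npz',**{k:np.array(v) for k,v in c.items()})
t=cam('top','t9.png');np.savez('/tmp/t9.npz',**{k:np.array(v) for k,v in t.items()})
w=cam('wrist','w9.png');np.savez('/tmp/w9.npz',**{k:np.array(v) for k,v in w.items()})
a=cv2.resize(c['pixels'][130:250,250:350],None,fx=4,fy=4,interpolation=cv2.INTER_CUBIC)
b=cv2.resize(t['pixels'][150:290,190:380],None,fx=2,fy=2,interpolation=cv2.INTER_CUBIC)
b=cv2.copyMakeBorder(b,0,480-b.shape[0],0,0,cv2.BORDER_CONSTANT)
cv2.imwrite('pics/c9.png',cv2.cvtColor(np.hstack([a,b]),cv2.COLOR_RGB2BGR))
```

```text
t 21.95 ee [ 0.5284 -0.056   0.2085] yaw -6.21 tilt [-0.0001  0.    ] F [ 0.2   0.73 -4.23] w 0.0262
twist 0.003 shift before twist [0.0003 0.0013 0.0005] after twist [0.0004 0.0013 0.0005]
```

View pics/c9.png

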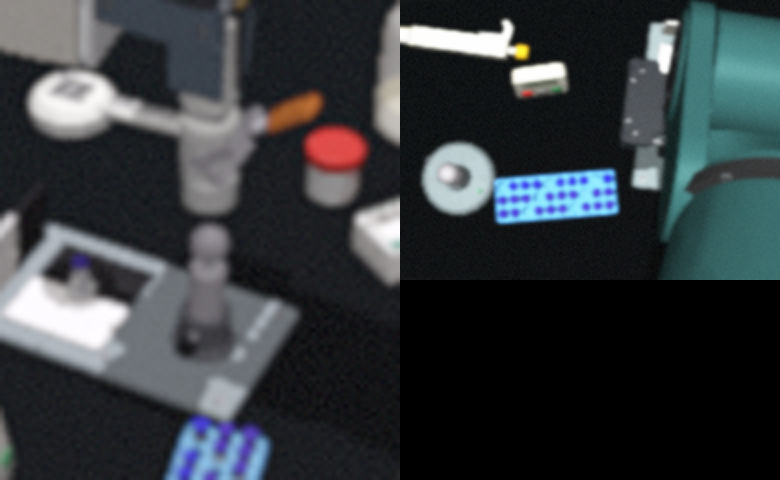

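View pics/w9.png

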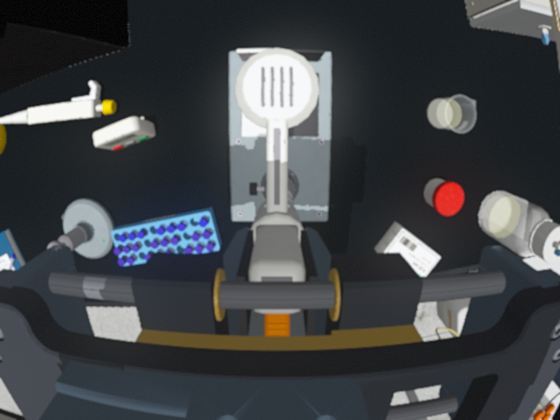

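The side crop shows the socket hanging just above the ball (socket rim ~(209,205), ball ~(210,243)), and the top crop shows the charger ball at (453,176). I'll fit both balls and the socket.

```bash
cat > fit.py <<'E'
from h import *
from scipy.optimize import least_squares
def sph(W,g,rad=.0125,fixz=None):
    d=np.linalg.norm(W-np.array(g),axis=-1);q=W[(d<.016)&(W[...,2]>g[2]-.006)]
    if len(q)<15: return None
    s=least_squares(lambda v:np.linalg.norm(q-v,axis=1)-rad,g,loss='soft_l1',f_scale=.0007)
    return len(q),np.round(s.x,4),round(float(np.sqrt(np.mean(s.fun**2))),4)
if __name__=='__main__':
    S=[.5236,-.0573,.107];C=[.4925,.2262,.092]
    for n,k in(('top0','Wt'),('side0',''),('s9',''),('t9','')):
        W=cloud(np.load('/tmp/%s.npz'%n))
        print(n,'stand',sph(W,S),'charger',sph(W,C) if n[-1]=='9' else '')
    W=cloud(np.load('/tmp/s9.npz'));o=observe();e=np.array(o['ee_pos']);R=np.array(o['orientation']);L=(W-e)@R
    m=(L[...,0]>-.03)&(L[...,0]<.02)&(abs(L[...,1])<.024)&(L[...,2]>.03)&(L[...,2]<.064);q=L[m]
    for tx in(.04,.05,.06):
        s=least_squares(lambda v:np.hypot(q[:,0]-v[0]+tx*(q[:,2]-.063),q[:,1]-v[1])-.0185,[-.005,0],loss='soft_l1',f_scale=.001)
        print('socket tilt',tx,'rim centre tool',len(q),np.round(s.x,4),round(float(np.sqrt(np.mean(s.fun**2))),4),'world',np.round(e+R@np.array([*s.x,.063]),4))
E
python3 fit.py
```

```text
top0 stand (92, array([ 0.5243, -0.0583,  0.1041]), 0.0013) charger 
side0 stand (62, array([ 0.5225, -0.0579,  0.1036]), 0.0016) charger 
s9 stand (62, array([ 0.5227, -0.0586,  0.104 ]), 0.0015) charger (89, array([0.4912, 0.2283, 0.0926]), 0.0009)
t9 stand None charger (83, array([0.4936, 0.2289, 0.0931]), 0.0012)
socket tilt 0.04 rim centre tool 121 [-0.0052  0.0005] 0.0028 world [ 0.5236 -0.0562  0.1459]
socket tilt 0.05 rim centre tool 121 [-0.0053  0.0005] 0.0028 world [ 0.5234 -0.0562  0.1459]
socket tilt 0.06 rim centre tool 121 [-0.0054  0.0005] 0.0028 world [ 0.5233 -0.0562  0.1459]
```

>>> {"name": "apply_moves", "arguments": {
  "moves": "1 -0.0004 0.0032 0 0.007; 1 0 0 0.01 0; 1 0 0 0.01 0; 1 0 0 0.003 0; 1 0 0 0 0; 1 0 0 0 0"
}}

```text
time_s: 22.85
ee_pos: [0.5278, -0.0596, 0.1856]
orientation: [[0.993, -0.116, 0.0], [-0.116, -0.993, -0.0], [0.0, 0.0, -1.0]]
contact_force: [-0.1, 0.3, -4.3]
grip_width: 0.026
```

Run:
```python
from h import *
todo([0.5277,-.0591,0.185],-6.4)
c=cam('side','s10.png');np.savez('/tmp/s10.npz',**{k:np.array(v) for k,v in c.items()})
a=cv2.resize(c['pixels'][160:220,275:335],None,fx=9,fy=9,interpolation=cv2.INTER_CUBIC)
cv2.imwrite('pics/c10.png',cv2.cvtColor(a,cv2.COLOR_RGB2BGR))
from fit import sph
W=cloud(c);print(sph(W,[.5226,-.0583,.1035]))
```

```text
t 22.85 ee [ 0.5278 -0.0596  0.1856] yaw -6.65 tilt [ 0.0003 -0.    ] F [-0.13  0.28 -4.34] w 0.026
twist -0.004 shift before twist [-0.0002 -0.0005  0.0006] after twist [-0.0002 -0.0005  0.0006]
(49, array([ 0.5226, -0.0584,  0.1039]), 0.0013)
```

View pics/c10.png

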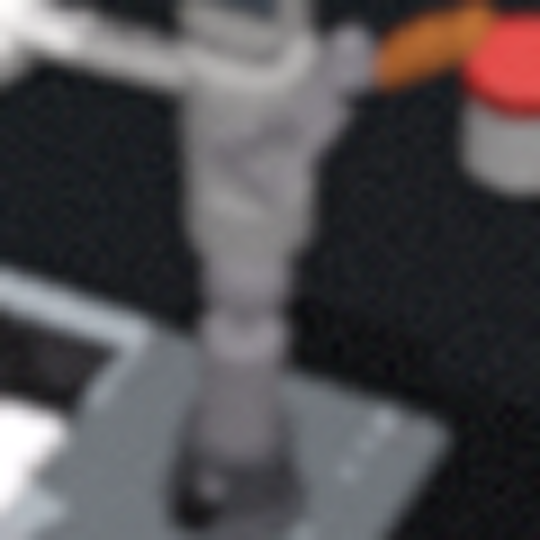

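Socket (187–312) and ball (205–292) are concentric in the side crop to under 1 mm. Descending slowly and watching the force (free baseline Fz≈-4.4).

>>> {"name": "apply_moves", "arguments": {
  "moves": "1 0 -0.0005 0.003 0; 1 -0.0001 0 0.002 0; 1 -0.0001 0 0.002 0; 1 -0.0001 0 0.002 0; 1 -0.0001 0 0.002 0; 1 0 0 0 0"
}}

```text
time_s: 23.65
ee_pos: [0.5272, -0.059, 0.1743]
orientation: [[0.993, -0.116, -0.0], [-0.116, -0.993, 0.0], [-0.0, -0.0, -1.0]]
contact_force: [-0.4, 0.7, -5.0]
grip_width: 0.0256
```

>>> {"name": "apply_moves", "arguments": {
  "moves": "1 -0.0001 0 0.002 0; 1 -0.0001 0 0.002 0; 1 -0.0001 0 0.002 0; 1 0 0 0 0"
}}

```text
time_s: 24.15
ee_pos: [0.5269, -0.059, 0.1683]
orientation: [[0.993, -0.116, -0.0], [-0.116, -0.993, 0.0], [-0.0, -0.0, -1.0]]
contact_force: [1.0, -0.4, -6.0]
grip_width: 0.0257
```

>>> {"name": "apply_moves", "arguments": {
  "moves": "1 -0.0001 0 0.002 0; 1 -0.0001 0 0.002 0; 1 -0.0001 0 0.002 0; 1 -0.0001 0 0.002 0; 1 0 0 0 0"
}}

```text
time_s: 24.78
ee_pos: [0.5267, -0.059, 0.1603]
orientation: [[0.993, -0.116, 0.0], [-0.116, -0.993, -0.0], [0.0, 0.0, -1.0]]
contact_force: [1.3, -0.5, -5.2]
grip_width: 0.026
```

>>> {"name": "apply_moves", "arguments": {
  "moves": "1 0 0 0.002 0; 1 0 0 0.002 0; 1 -0.0001 0 0.002 0; 1 -0.0001 0 0.002 0; 1 0 0 0 0"
}}

```text
time_s: 25.4
ee_pos: [0.5264, -0.0589, 0.1523]
orientation: [[0.993, -0.116, -0.0], [-0.116, -0.993, -0.0], [-0.0, 0.0, -1.0]]
contact_force: [0.1, -1.0, -4.7]
grip_width: 0.026
```

>>> {"name": "apply_moves", "arguments": {
  "moves": "1 -0.0001 0 0.002 0; 1 -0.0001 0 0.002 0; 1 -0.0001 0 0.002 0; 1 -0.0001 0 0.002 0; 1 0 0 0 0"
}}

```text
time_s: 26.02
ee_pos: [0.5264, -0.059, 0.1444]
orientation: [[0.993, -0.116, 0.001], [-0.116, -0.993, -0.0], [0.001, 0.0, -1.0]]
contact_force: [3.4, -1.4, -5.8]
grip_width: 0.0258
```

>>> {"name": "apply_moves", "arguments": {
  "moves": "1 0.0003 0 0.001 0; 1 0.0001 0 0.001 0; 1 0 0 0.001 0; 1 0 0 0.001 0; 1 0 0 0 0"
}}

```text
time_s: 26.65
ee_pos: [0.5266, -0.059, 0.1404]
orientation: [[0.993, -0.116, 0.0], [-0.116, -0.993, -0.0], [0.0, 0.0, -1.0]]
contact_force: [2.5, -1.8, -4.9]
grip_width: 0.0257
```

>>> {"name": "apply_moves", "arguments": {
  "moves": "1 0.0001 -0.0001 0.001 0; 1 0.0001 0 0.001 0; 1 0 0 0.001 0; 1 0 0 0.001 0; 1 0 0 0.001 0; 1 0 0 0.001 0; 1 0 0 0 0"
}}

```text
time_s: 27.52
ee_pos: [0.5266, -0.0589, 0.1343]
orientation: [[0.993, -0.116, -0.0], [-0.116, -0.993, -0.0], [-0.0, 0.0, -1.0]]
contact_force: [3.4, -1.9, -5.0]
grip_width: 0.0259
```

>>> {"name": "apply_moves", "arguments": {
  "moves": "1 0 0 0.001 0; 1 0 0 0.001 0; 1 0 0 0.001 0; 1 0 0 0 0"
}}

```text
time_s: 28.02
ee_pos: [0.5266, -0.0589, 0.1313]
orientation: [[0.993, -0.116, -0.0], [-0.116, -0.993, -0.0], [-0.0, 0.0, -1.0]]
contact_force: [3.8, -3.8, -4.9]
grip_width: 0.0257
```

>>> {"name": "apply_moves", "arguments": {
  "moves": "1 0 0 0.0005 0; 1 0 0 0.0005 0; 1 0 0 0.0005 0; 1 0 0 0 0"
}}

```text
time_s: 28.52
ee_pos: [0.5266, -0.0589, 0.1299]
orientation: [[0.993, -0.116, -0.0], [-0.116, -0.993, -0.0], [-0.0, 0.0, -1.0]]
contact_force: [3.2, -3.7, -4.1]
grip_width: 0.026
```

>>> {"name": "apply_moves", "arguments": {
  "moves": "1 0 0.0003 0.0005 0; 1 0 0 0.0005 0; 1 0 0 0 0"
}}

```text
time_s: 28.9
ee_pos: [0.5266, -0.0591, 0.1289]
orientation: [[0.993, -0.116, -0.0], [-0.116, -0.993, 0.0], [-0.0, -0.0, -1.0]]
contact_force: [3.2, -1.5, -3.1]
grip_width: 0.026
```

>>> {"name": "apply_moves", "arguments": {
  "moves": "1 0 0 0.0005 0; 1 0 0 0.0005 0; 1 0 0 0 0"
}}

```text
time_s: 29.28
ee_pos: [0.5266, -0.0591, 0.128]
orientation: [[0.993, -0.116, 0.0], [-0.116, -0.993, 0.0], [0.0, -0.0, -1.0]]
contact_force: [1.9, -1.0, 2.2]
grip_width: 0.026
```

Contact felt at the predicted height: Fz went from -4.8 to +2.2 over the last 1 mm, so the lamp's weight is on the pad. I'll ease back slightly and let go.

>>> {"name": "apply_moves", "arguments": {
  "moves": "1 0 0 -0.0003 0; 1 0 0 0 0"
}}

```text
time_s: 29.52
ee_pos: [0.5266, -0.0591, 0.1282]
orientation: [[0.993, -0.116, 0.0], [-0.116, -0.993, 0.0], [0.0, -0.0, -1.0]]
contact_force: [1.2, -0.2, 0.5]
grip_width: 0.0261
```

>>> {"name": "apply_moves", "arguments": {
  "moves": "0.6 0 0 0 0; 0.4 0 0 0 0; 0.2 0 0 0 0; -0.2 0 0 0 0; -0.6 0 0 0 0; -1 0 0 0 0; -1 0 0 0 0; -1 0 0 0 0"
}}

```text
time_s: 30.52
ee_pos: [0.5266, -0.0592, 0.1282]
orientation: [[0.993, -0.116, -0.0], [-0.116, -0.993, 0.0], [-0.0, -0.0, -1.0]]
contact_force: [0.4, 0.5, -0.1]
grip_width: 0.0837
```

Run:
```python
from h import *
todo([0.5277,-.0591,0.185],-6.4)
c=cam('side','s11.png')
a=cv2.resize(c['pixels'][130:230,240:345],None,fx=5,fy=5,interpolation=cv2.INTER_CUBIC)
cv2.imwrite('pics/c11.png',cv2.cvtColor(a,cv2.COLOR_RGB2BGR))
```

```text
t 30.52 ee [ 0.5266 -0.0592  0.1282] yaw -6.66 tilt [-0.0001  0.    ] F [ 0.39  0.5  -0.06] w 0.0837
twist -0.004 shift before twist [ 0.0011 -0.0002 -0.0568] after twist [ 0.0011 -0.0002 -0.0568]
```

View pics/c11.png

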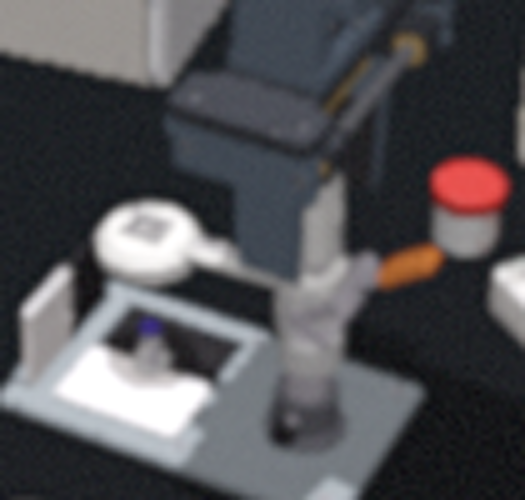

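The lamp sits on the ball with its disc over the vial. Rising clear and re-measuring.

>>> {"name": "apply_moves", "arguments": {
  "moves": "-1 0 0 -0.01 0; -1 0 0 -0.03 0; -1 0 0 -0.04 0; -1 0 0 -0.03 0; -1 -0.03 0 0 0; -1 -0.039 0 0 0; 1 0 0 0 0; 1 0 0 0 0; 1 0 0 0 0; 1 0 0 0 0"
}}

```text
time_s: 31.82
ee_pos: [0.4585, -0.0512, 0.2382]
orientation: [[0.993, -0.116, -0.0], [-0.116, -0.993, 0.0], [-0.0, -0.0, -1.0]]
contact_force: [-1.3, -0.0, 0.2]
grip_width: 0.054
```

Run:
```python
from h import *
todo([0.454,-.051,0.2],-6.5)
c=cam('wrist','w12.png');s=cam('side','s12.png')
np.savez('/tmp/w12.npz',**{k:np.array(v) for k,v in c.items()});np.savez('/tmp/s12.npz',**{k:np.array(v) for k,v in s.items()})
W=fcloud(c)
q=W[(W[...,2]>.185)&(W[...,2]<.215)&(abs(W[...,0]-.525)<.035)&(abs(W[...,1]+.06)<.03)];print('grip top',len(q),cv2.minAreaRect(q[:,:2].astype(np.float32)),np.median(q[:,2]))
q=W[(W[...,2]>.105)&(W[...,2]<.135)&(W[...,0]>.592)&(W[...,0]<.67)&(abs(W[...,1]+.07)<.04)]
A=np.c_[q[:,:2],np.ones(len(q))];p=np.linalg.lstsq(A,q[:,2],rcond=None)[0];print('disc',len(q),cv2.minEnclosingCircle(q[:,:2].astype(np.float32)),np.round(p,3))
hsv=cv2.cvtColor(c['pixels'],cv2.COLOR_RGB2HSV);m=(hsv[...,0]>5)&(hsv[...,0]<20)&(hsv[...,1]>150)&(abs(W[...,0]-.46)<.05)&(abs(W[...,1]+.05)<.04)&(W[...,2]>.09)
q=W[m];print('paddle',len(q),np.round(np.percentile(q,[3,50,97],axis=0),4).tolist() if len(q) else '')
a=cv2.resize(s['pixels'][130:230,240:345],None,fx=4,fy=4,interpolation=cv2.INTER_CUBIC)
b=cv2.resize(c['pixels'][:,140:420],(267,400))
cv2.imwrite('pics/c12.png',cv2.cvtColor(np.hstack([a,b]),cv2.COLOR_RGB2BGR))
```

```text
t 31.82 ee [ 0.4585 -0.0512  0.2382] yaw -6.66 tilt [-0.0002  0.    ] F [-1.25 -0.04  0.23] w 0.054
twist -0.003 shift before twist [-0.0045  0.0003  0.0382] after twist [-0.0045  0.0003  0.0382]
grip top 1237 ((0.526798665523529, -0.057830438017845154), (0.026106420904397964, 0.026941196992993355), 83.16519927978516) 0.19867973073847847
disc 2274 ((0.620842695236206, -0.06880751252174377), 0.029872704297304153) [-0.022 -0.004  0.129]
paddle 676 [[0.4559, -0.0596, 0.1448], [0.4693, -0.0513, 0.1553], [0.4825, -0.0433, 0.1636]]
```

View pics/c12.png

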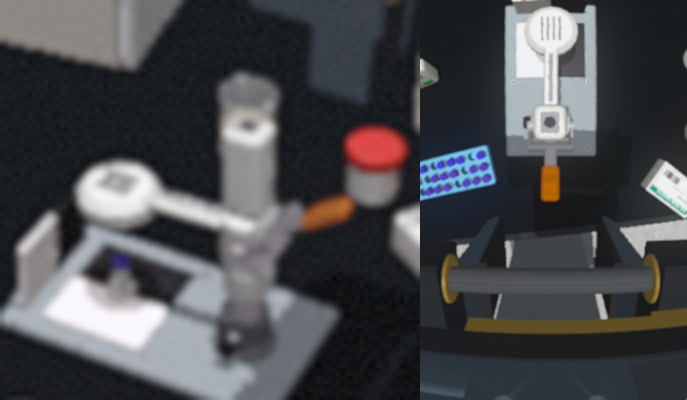

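The wrist view shows the disc at (0.621,-0.069), directly over the vial measured at (0.622,-0.069). The paddle end is raised to z≈0.164. With fingers shut I'll press it down step by step, watching the force.

>>> {"name": "apply_moves", "arguments": {
  "moves": "1 -0.0045 0 0 0; 1 0 0 0.03 0; 1 0 0 0.03 0; 1 0 0 0.025 0; 1 0 0 0.008 0; 1 0 0 0 0; 1 0 0 0 0"
}}

```text
time_s: 32.8
ee_pos: [0.4542, -0.0507, 0.1462]
orientation: [[0.993, -0.116, 0.001], [-0.116, -0.993, -0.0], [0.001, 0.0, -1.0]]
contact_force: [0.1, 0.5, -0.2]
grip_width: 0.0006
```

Run:
```python
from h import *
todo([0.4537,-.0505,0.14],-6.5)
s=cam('side','s13.png')
a=cv2.resize(s['pixels'][130:230,240:345],None,fx=5,fy=5,interpolation=cv2.INTER_CUBIC)
cv2.imwrite('pics/c13.png',cv2.cvtColor(a,cv2.COLOR_RGB2BGR))
```

```text
t 32.8 ee [ 0.4542 -0.0507  0.1462] yaw -6.66 tilt [ 0.0014 -0.0002] F [ 0.1   0.49 -0.16] w 0.0006
twist -0.003 shift before twist [-0.0005 -0.0002  0.0062] after twist [-0.0005 -0.0002  0.0062]
```

View pics/c13.png

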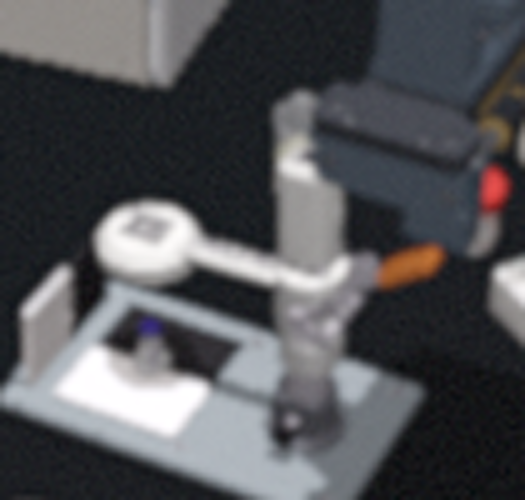

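>>> {"name": "apply_moves", "arguments": {
  "moves": "1 0 0 0.005 0; 1 0 0 0.003 0; 1 0 0 0.003 0; 1 0 0 0.003 0; 1 0 0 0.003 0; 1 0 0 0 0"
}}

```text
time_s: 33.6
ee_pos: [0.4535, -0.0506, 0.128]
orientation: [[0.993, -0.116, -0.0], [-0.116, -0.993, 0.0], [-0.0, -0.0, -1.0]]
contact_force: [-0.4, -0.4, 1.6]
grip_width: 0.0005
```

>>> {"name": "apply_moves", "arguments": {
  "moves": "1 0 0 0.003 0; 1 0 0 0.003 0; 1 0 0 0.003 0; 1 0 0 0.003 0; 1 0 0 0 0"
}}

```text
time_s: 34.22
ee_pos: [0.4535, -0.0506, 0.116]
orientation: [[0.993, -0.116, -0.0], [-0.116, -0.993, 0.0], [-0.0, -0.0, -1.0]]
contact_force: [0.4, 0.0, 0.5]
grip_width: -0.0001
```

Run:
```python
from h import *
s=cam('side','s14.png');w=cam('wrist')
a=cv2.resize(s['pixels'][130:230,240:345],None,fx=4,fy=4,interpolation=cv2.INTER_CUBIC)
b=cv2.resize(w['pixels'][:,140:420],(267,400))
cv2.imwrite('pics/c14.png',cv2.cvtColor(np.hstack([a,b]),cv2.COLOR_RGB2BGR))
```

```text
(no output)
```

View pics/c14.png

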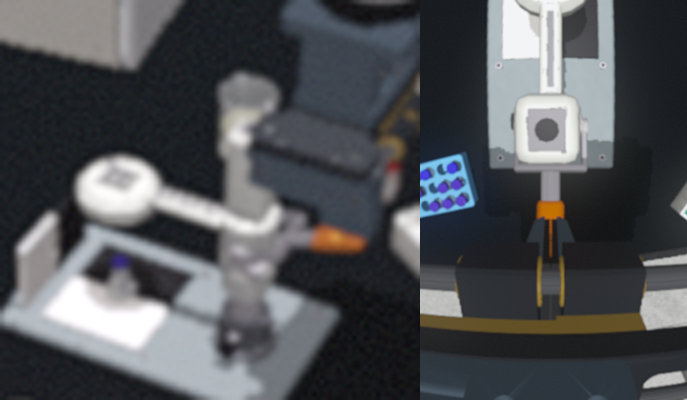

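The lever is following the fingers down (paddle at (340,240) in the left crop, tips resting on it). Continuing with force checks; the home position should be near TCP z≈0.085.

>>> {"name": "apply_moves", "arguments": {
  "moves": "1 0 0 0.003 0; 1 0 0 0.003 0; 1 0 0 0.003 0; 1 0 0 0.003 0; 1 0 0 0.002 0; 1 0 0 0 0"
}}

```text
time_s: 35.08
ee_pos: [0.4536, -0.0506, 0.1021]
orientation: [[0.993, -0.116, -0.0], [-0.116, -0.993, 0.0], [-0.0, -0.0, -1.0]]
contact_force: [0.6, -0.3, 0.8]
grip_width: 0.0008
```

>>> {"name": "apply_moves", "arguments": {
  "moves": "1 0 0 0.002 0; 1 0 0 0.002 0; 1 0 0 0.002 0; 1 0 0 0.002 0; 1 0 0 0 0"
}}

```text
time_s: 35.7
ee_pos: [0.4536, -0.0506, 0.0941]
orientation: [[0.993, -0.116, -0.0], [-0.116, -0.993, 0.0], [-0.0, -0.0, -1.0]]
contact_force: [0.2, 0.0, 1.5]
grip_width: 0.0001
```

>>> {"name": "apply_moves", "arguments": {
  "moves": "1 0 0 0.0015 0; 1 0 0 0.0015 0; 1 0 0 0.001 0; 1 0 0 0 0"
}}

```text
time_s: 36.2
ee_pos: [0.4535, -0.0506, 0.0901]
orientation: [[0.993, -0.116, -0.0], [-0.116, -0.993, 0.0], [-0.0, -0.0, -1.0]]
contact_force: [-0.4, 0.1, 0.7]
grip_width: 0.0003
```

>>> {"name": "apply_moves", "arguments": {
  "moves": "1 0 0 0.001 0; 1 0 0 0.001 0; 1 0 0 0 0"
}}

```text
time_s: 36.58
ee_pos: [0.4536, -0.0506, 0.0881]
orientation: [[0.993, -0.116, -0.0], [-0.116, -0.993, 0.0], [-0.0, -0.0, -1.0]]
contact_force: [-1.2, -0.1, 1.8]
grip_width: 0.0007
```

>>> {"name": "apply_moves", "arguments": {
  "moves": "1 0 0 0.001 0; 1 0 0 0.001 0; 1 0 0 0 0"
}}

```text
time_s: 36.95
ee_pos: [0.4536, -0.0506, 0.0862]
orientation: [[0.993, -0.116, -0.0], [-0.116, -0.993, 0.0], [-0.0, -0.0, -1.0]]
contact_force: [-1.3, -0.2, 1.6]
grip_width: 0.0002
```

>>> {"name": "apply_moves", "arguments": {
  "moves": "1 0 0 0.001 0; 1 0 0 0 0"
}}

```text
time_s: 37.2
ee_pos: [0.4537, -0.0506, 0.0852]
orientation: [[0.993, -0.116, 0.0], [-0.116, -0.993, -0.0], [0.0, -0.0, -1.0]]
contact_force: [-1.3, 1.0, 3.0]
grip_width: 0.0001
```

>>> {"name": "apply_moves", "arguments": {
  "moves": "1 0 0 0.001 0; 1 0 0 0 0"
}}

```text
time_s: 37.45
ee_pos: [0.4536, -0.0507, 0.0842]
orientation: [[0.993, -0.116, 0.0], [-0.116, -0.993, 0.0], [0.0, -0.0, -1.0]]
contact_force: [-2.0, 0.0, 2.8]
grip_width: 0.0003
```

>>> {"name": "apply_moves", "arguments": {
  "moves": "1 0 0 0.001 0; 1 0 0 0 0"
}}

```text
time_s: 37.7
ee_pos: [0.4536, -0.0506, 0.0832]
orientation: [[0.993, -0.116, -0.0], [-0.116, -0.993, 0.0], [-0.0, -0.0, -1.0]]
contact_force: [-1.9, 0.3, 2.5]
grip_width: 0.0004
```

>>> {"name": "apply_moves", "arguments": {
  "moves": "1 0 0 0.001 0; 1 0 0 0 0"
}}

```text
time_s: 37.95
ee_pos: [0.4536, -0.0507, 0.0822]
orientation: [[0.993, -0.116, -0.0], [-0.116, -0.993, -0.0], [-0.0, 0.0, -1.0]]
contact_force: [-2.7, 0.8, 5.4]
grip_width: 0.0002
```

>>> {"name": "apply_moves", "arguments": {
  "moves": "1 0 0 0.001 0; 1 0 0 0 0"
}}

```text
time_s: 38.2
ee_pos: [0.4535, -0.0507, 0.0814]
orientation: [[0.993, -0.116, -0.0], [-0.116, -0.993, -0.0], [-0.0, 0.0, -1.0]]
contact_force: [-5.6, 0.0, 12.2]
grip_width: 0.0004
```

```bash
cat > lev.py <<'E'
from h import *
import sys
c=cam('wrist');s=cam('side');t=cam('top')
for n,W,p in(('w',fcloud(c),c['pixels']),('s',cloud(s),s['pixels']),('t',cloud(t),t['pixels'])):
    hsv=cv2.cvtColor(p,cv2.COLOR_RGB2HSV);m=(hsv[...,0]>5)&(hsv[...,0]<20)&(hsv[...,1]>140)&(abs(W[...,0]-.46)<.05)&(abs(W[...,1]+.05)<.03)&(W[...,2]>.08)&(W[...,2]<.18)
    q=W[m]
    if len(q)<8: print(n,len(q));continue
    x=q[:,0];A=np.c_[x,np.ones(len(q))];k=np.ones(len(q),bool)
    for _ in range(4):
        f=np.linalg.lstsq(A[k],q[k,2],rcond=None)[0];k=abs(q[:,2]-A@f)<.003
    print(n,'paddle',len(q),np.round(np.percentile(q,[3,50,97],axis=0),4).tolist(),'slope',round(float(f[0]),3))
    g=W[(W[...,2]>.185)&(W[...,2]<.215)&(abs(W[...,0]-.525)<.035)&(abs(W[...,1]+.06)<.03)]
    hs=hsv[(W[...,2]>.185)&(W[...,2]<.215)&(abs(W[...,0]-.525)<.035)&(abs(W[...,1]+.06)<.03)]
    if len(g)>20: print(n,'grip top',len(g),cv2.minAreaRect(g[:,:2].astype(np.float32)),round(float(np.median(g[:,2])),4))
W=fcloud(c)
q=W[(W[...,2]>.105)&(W[...,2]<.135)&(W[...,0]>.592)&(W[...,0]<.67)&(abs(W[...,1]+.07)<.04)]
if len(q)>50:
    A=np.c_[q[:,:2],np.ones(len(q))];p=np.linalg.lstsq(A,q[:,2],rcond=None)[0];print('disc',len(q),cv2.minEnclosingCircle(q[:,:2].astype(np.float32)),np.round(p,3))
a=cv2.resize(s['pixels'][130:230,240:345],None,fx=4,fy=4,interpolation=cv2.INTER_CUBIC)
b=cv2.resize(c['pixels'][:,140:420],(267,400))
cv2.imwrite('pics/%s.png'%sys.argv[1],cv2.cvtColor(np.hstack([a,b]),cv2.COLOR_RGB2BGR))
E
python3 lev.py c15
```

```text
w paddle 183 [[0.4378, -0.0557, 0.1053], [0.4662, -0.051, 0.109], [0.4694, -0.0453, 0.1618]] slope 0.824
w grip top 12264 ((0.5089183449745178, -0.05038236081600189), (0.036851171404123306, 0.042364414781332016), 83.16154479980469) 0.1982
s paddle 41 [[0.4354, -0.0474, 0.101], [0.4484, -0.0426, 0.1061], [0.4658, -0.0382, 0.1124]] slope 0.03
s grip top 94 ((0.5075845718383789, -0.051216959953308105), (0.03058069758117199, 0.04004378616809845), 71.73432159423828) 0.1966
t 0
```

View pics/c15.png

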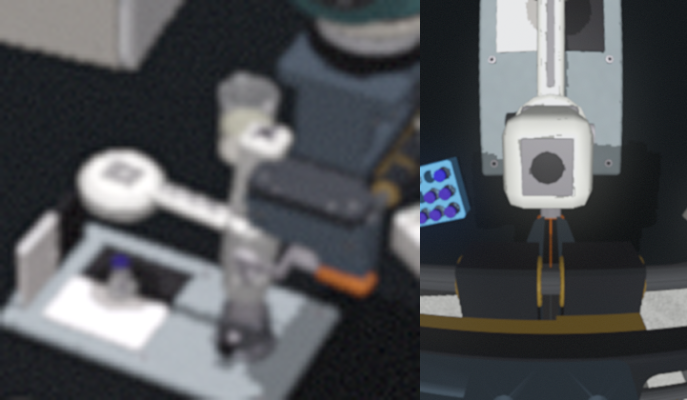

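The paddle appears fully down, with a hard stop (12 N after the 3–5 N phase). The lamp has tipped back within its play under the press. I'll back off and measure.

>>> {"name": "apply_moves", "arguments": {
  "moves": "1 0 0 -0.002 0; 1 0 0 -0.004 0; 1 0 0 -0.03 0; 1 0 0 -0.05 0; 1 0 0 -0.05 0; 1 -0.02 0 -0.02 0; 1 0 0 0 0; 1 0 0 0 0"
}}

```text
time_s: 39.35
ee_pos: [0.4337, -0.0483, 0.2366]
orientation: [[0.993, -0.116, -0.0], [-0.116, -0.993, 0.0], [-0.0, -0.0, -1.0]]
contact_force: [0.7, 0.2, -0.5]
grip_width: 0.0004
```

```bash
python3 lev.py c16; python3 -c "
from h import *
todo([0.4537,-.0505,0.14],-6.5)"
```

```text
w paddle 509 [[0.4366, -0.0582, 0.1064], [0.4526, -0.0498, 0.1087], [0.4675, -0.0417, 0.1104]] slope 0.045
w grip top 1211 ((0.5160568356513977, -0.05698198452591896), (0.0250723697245121, 0.026923418045043945), 83.44656372070312) 0.1976
s paddle 70 [[0.4359, -0.0558, 0.1023], [0.4511, -0.046, 0.1083], [0.4662, -0.0398, 0.1121]] slope 0.077
s grip top 103 ((0.5161041021347046, -0.053783074021339417), (0.026428082957863808, 0.02657083235681057), 78.61192321777344) 0.1968
t 0
disc 1721 ((0.6184856295585632, -0.0696624219417572), 0.028132615610957146) [ 0.159 -0.027  0.024]
t 39.5 ee [ 0.4336 -0.0483  0.2362] yaw -6.66 tilt [-0.0017  0.0003] F [ 0.    0.32 -1.23] w 0.0005
twist -0.003 shift before twist [ 0.0204 -0.0001  0.0962] after twist [ 0.0204 -0.0001  0.0962]
```

View pics/c16.png

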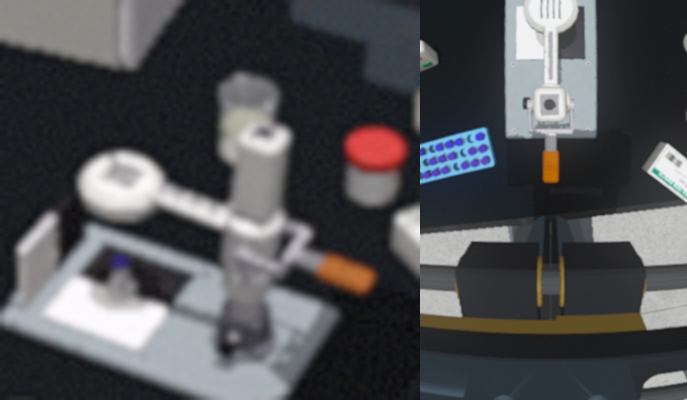

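The lever is home: the paddle top is at z=0.1087 and parallel to the lamp, against 0.1086 expected. But the lamp locked leaning back about 0.06 rad (grip top x=0.516 against the axis at 0.522), so it isn't upright. I'll nudge the grip upright with the shut fingers, watching the force.

>>> {"name": "apply_moves", "arguments": {
  "moves": "1 0.02 0.0005 0 0; 1 0.02 0.0005 0 0; 1 0 0 0.04 0; 1 0 0 0.04 0; 1 0 0 0.014 0; 1 0.004 0 0 0; 1 0 0 0 0; 1 0 0 0 0"
}}

```text
time_s: 40.5
ee_pos: [0.4781, -0.0546, 0.1444]
orientation: [[0.993, -0.116, 0.002], [-0.116, -0.993, -0.0], [0.002, 0.0, -1.0]]
contact_force: [-0.6, -0.9, -0.5]
grip_width: 0.0003
```

>>> {"name": "apply_moves", "arguments": {
  "moves": "1 0.003 0 0 0; 1 0.002 0 0 0; 1 0.001 0 0 0; 1 0 0 0 0"
}}

```text
time_s: 41.0
ee_pos: [0.4833, -0.0551, 0.1432]
orientation: [[0.993, -0.116, -0.0], [-0.116, -0.993, 0.0], [-0.0, -0.0, -1.0]]
contact_force: [0.6, -0.6, 0.5]
grip_width: 0.0006
```

>>> {"name": "apply_moves", "arguments": {
  "moves": "1 0.001 0 0 0; 1 0.001 0 0 0; 1 0 0 0 0"
}}

```text
time_s: 41.38
ee_pos: [0.4853, -0.0553, 0.1432]
orientation: [[0.993, -0.116, -0.0], [-0.116, -0.993, 0.0], [-0.0, -0.0, -1.0]]
contact_force: [0.5, -1.0, -0.0]
grip_width: 0.0005
```

>>> {"name": "apply_moves", "arguments": {
  "moves": "1 0.001 0 0 0; 1 0 0 0 0"
}}

```text
time_s: 41.62
ee_pos: [0.4862, -0.0555, 0.1432]
orientation: [[0.993, -0.116, -0.0], [-0.116, -0.993, 0.0], [-0.0, 0.0, -1.0]]
contact_force: [-0.2, -0.1, 0.3]
grip_width: 0.0003
```

>>> {"name": "apply_moves", "arguments": {
  "moves": "1 0.001 0 0 0; 1 0 0 0 0"
}}

```text
time_s: 41.88
ee_pos: [0.4874, -0.0556, 0.1432]
orientation: [[0.993, -0.116, 0.0], [-0.116, -0.993, -0.0], [0.0, -0.0, -1.0]]
contact_force: [-1.0, 0.7, 0.0]
grip_width: 0.0006
```

>>> {"name": "apply_moves", "arguments": {
  "moves": "1 0.001 0 0 0; 1 0 0 0 0"
}}

```text
time_s: 42.12
ee_pos: [0.4883, -0.0557, 0.1432]
orientation: [[0.993, -0.116, 0.0], [-0.116, -0.993, 0.0], [0.0, -0.0, -1.0]]
contact_force: [-0.0, 0.8, 0.5]
grip_width: 0.0009
```

>>> {"name": "apply_moves", "arguments": {
  "moves": "1 0.001 0 0 0; 1 0 0 0 0"
}}

```text
time_s: 42.38
ee_pos: [0.4893, -0.0558, 0.1433]
orientation: [[0.993, -0.116, 0.0], [-0.116, -0.993, -0.0], [0.0, 0.0, -1.0]]
contact_force: [-1.0, 0.2, 0.4]
grip_width: 0.0002
```

>>> {"name": "apply_moves", "arguments": {
  "moves": "1 0.001 0 0 0; 1 0 0 0 0"
}}

```text
time_s: 42.62
ee_pos: [0.4902, -0.0559, 0.1432]
orientation: [[0.993, -0.116, -0.0], [-0.116, -0.993, 0.0], [-0.0, -0.0, -1.0]]
contact_force: [-1.3, 0.6, 0.9]
grip_width: 0.0008
```

```bash
python3 lev.py c17
```

```text
w paddle 64 [[0.4426, -0.0529, 0.1114], [0.4562, -0.0512, 0.1128], [0.4681, -0.0494, 0.1138]] slope -0.004
w grip top 3762 ((0.5198773145675659, -0.056886691600084305), (0.026252375915646553, 0.0311711598187685), 83.41434478759766) 0.1978
s paddle 74 [[0.4364, -0.0561, 0.1065], [0.4517, -0.0456, 0.1127], [0.4669, -0.0396, 0.1155]] slope 0.011
s grip top 46 ((0.5122344493865967, -0.04514229670166969), (0.04076819866895676, 0.006932901218533516), 2.7267518043518066) 0.1896
t 0
disc 4677 ((0.6193299889564514, -0.06994141638278961), 0.028850100934505463) [ 0.018 -0.011  0.107]
```

View pics/c17.png

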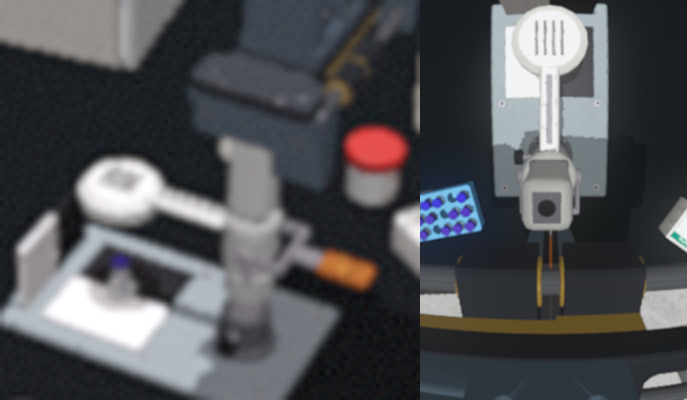

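The lamp is now upright (paddle slope ~0, paddle top z 0.1128) after a push under 2 N. Retracting and checking.

>>> {"name": "apply_moves", "arguments": {
  "moves": "1 -0.003 0 0 0; 1 -0.01 0 0 0; 1 -0.025 0 0 0; 1 0 0 -0.04 0; 1 0 0 -0.05 0; 1 -0.02 0 0 0; 1 0 0 0 0; 1 0 0 0 0"
}}

```text
time_s: 43.78
ee_pos: [0.4325, -0.0492, 0.2329]
orientation: [[0.993, -0.116, -0.0], [-0.116, -0.993, 0.0], [-0.0, -0.0, -1.0]]
contact_force: [-0.1, -0.1, -0.5]
grip_width: 0.0004
```

```bash
python3 lev.py c18;python3 -c "
from h import *
todo([0.4535,-.0506,0.12],-6.5)"
```

```text
w paddle 558 [[0.4363, -0.0586, 0.1091], [0.4525, -0.0502, 0.112], [0.4678, -0.042, 0.1139]] slope 0.002
w grip top 1248 ((0.520750105381012, -0.057490840554237366), (0.025427641347050667, 0.026541875675320625), 82.97990417480469) 0.1977
s paddle 71 [[0.4364, -0.0556, 0.1068], [0.4516, -0.0462, 0.1119], [0.4667, -0.0396, 0.1148]] slope 0.041
s grip top 99 ((0.5204000473022461, -0.05429743602871895), (0.025271669030189514, 0.02900499664247036), 87.15443420410156) 0.1967
t 0
disc 1634 ((0.6184113621711731, -0.06963396817445755), 0.028010601177811623) [ 0.134 -0.02   0.036]
t 43.92 ee [ 0.4327 -0.0492  0.2328] yaw -6.66 tilt [-0.0009  0.0001] F [-0.14  0.34  0.76] w 0.0004
twist -0.003 shift before twist [ 0.0209 -0.001   0.1127] after twist [ 0.0209 -0.001   0.1127]
```

View pics/c18.png

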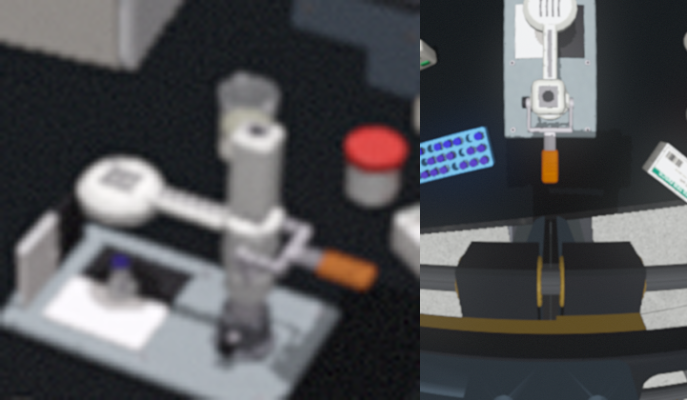

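The lamp is upright within about 0.015 rad. The paddle is level and at home height, the disc is over the vial, and the gripper is clear. Handing in.

```bash
python3 -c "
from h import *
print(close_job())"
```

```text
the job is handed in; nothing more can be done
None
```

The lamp is locked upright on the stand's ball post with its disc over the vial, and I handed the job in at about 44 s of the 72 s allowed. No verdict was reported.

**What I did:**
- I raised the orange lever to about 0.8 rad and took the lamp by its grip. I then lowered it over the post until the ball took its weight, with Fz rising from −4.8 N to +2.2 N over the last 1 mm.
- I eased back 0.3 mm, let go, and pressed the lever down with shut fingers to a firm stop at about 12 N.

**What my last checks showed:**
- **Lever:** the paddle is level and its top is at z = 0.112 m. That is home to within about 0.01 rad.
- **Lamp:** it leans about 0.015 rad, and the disc centre is roughly 3 mm from the line to the vial.
- **Robot:** the gripper was clear and touching nothing at the end.

**What failed or disagreed:**
- **First lever grasp missed.** The fingers closed just above the paddle without moving anything. Camera depth showed the real fingertips end about 28 mm short of the reported TCP, so I corrected every height after that.
- **Lamp first locked leaning back.** Pressing the lever tipped it about 0.06 rad within its play, so afterwards I pushed the grip upright with less than 2 N.
- **Some readings were poor.** The disc-tilt reading from the last wrist view and the paddle slope from the side camera were noisy and did not fit the rest, so I relied on the grip top and the wrist view of the paddle.
- **Other things not re-measured.** I didn't touch the rack, timer, filter pack, jar or beaker knowingly, and those visible in the later pictures looked undisturbed.

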